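# Park the optical rail behind the post

## Task

Park the aluminium rail in its bay by pushing it along the desk with the fingertips, never lifting or tipping it: work its blue-capped end in behind the short white post, then push the black-capped end round until the rail lies flat against the bay's dark back fence, between the two end blocks. Leave the other small things on the desk where they stand.

Things in the scene. Friction and masses are not known exactly. Their poses are not given: they have to be found in the camera images.
- rail: Loose straight aluminium rail lying on the desk, 200 mm long (its own y), 24 mm wide (x), 26 mm high (z), about 0.3 kg; blue cap at the +y end, black cap at the -y end. Origin at the centre of its underside. It slides on the desk with ordinary friction, staying where it is left.
- rail_blue (a point): Centre of the rail's blue-capped end face (+100 mm along the rail's y, 13 mm above its underside).
- rail_black (a point): Centre of the rail's black-capped end face (-100 mm along the rail's y, 13 mm above its underside).
- bay: Fixed dark-wood bay on the desk, open to -x, green floor strip. Origin: desk level, middle of the back fence's inner face; x into the fence, y along it, z up. Fence: x 0 to 16 mm, 290 long, 30 high. End blocks: x -35 to 0 mm, 30 high, inner faces at y = +115 and -115, outer at +145 and -145. Parked, the rail's axes are parallel to the bay's (blue end at +y), its centre about x = -12 mm.
- post: Fixed white round post with a brass band, 22 mm across, 50 mm high; origin at its foot on the desk. It stands before the bay's +y half, 60 to 70 mm clear of the fence and, along the fence, 36 to 50 mm from the +y end block's inner face. The rail starts before the bay, roughly parallel to it, its blue end on the -y side of the post.
- objective0: Bystander: brass-coloured microscope objective standing upright, 29 mm across, 48 mm high, beyond the fence. Origin at the underside.
- objective1: Bystander: steel microscope objective standing upright, 29 mm across, 48 mm high, beyond the fence. Origin at the underside.
- slide_box: Bystander: white slide box, 50 x 85 x 32 mm, beyond the fence. Origin at the underside.
- cup: Bystander: white cup, 64 mm across the rim, 70 mm high, left of the bay. Origin at the underside.
- jar: Bystander: small amber jar with black cap, 40 mm across, 50 mm high, right of the bay. Origin at the underside.
- torch: Bystander: black torch lying on the desk, 115 mm long (its y), 30 mm high, nearer the robot on its left. Origin at the underside.
Not all that is in view belongs to the job. Of the things shaped like the rail, the aluminium one is meant.

How it is judged:
On the way:
1. the rail's blue end is behind the post, between it and the fence (y of rail_blue in the frame of bay above 0.07 m and x of rail_blue in the frame of bay between -0.06 and 0 m), for 0.2 s.
At the end, for the whole second after the job is handed in: The rail lies at rest on the desk between the end blocks, blue end behind the post, with both ends within 6 mm of the back fence (x of rail_blue in the frame of bay between -0.018 and -0.008 m and x of rail_black in the frame of bay between -0.018 and -0.008 m and y of rail_blue in the frame of bay below 0.117 m and y of rail_black in the frame of bay above -0.117 m and height (world z) of rail below 0.004 m and linear speed of rail below 0.01 m/s); the robot touches nothing.
It fails at once if the rail is lifted off the desk (15 mm) (height (world z) of rail above 0.015 m).
It fails at once if the rail is tipped (angle between rail's own z axis and vertical above 0.3 rad).
It fails at once if another small thing on the desk is pushed out of place (25 mm) (distance of any of objective0, objective1, slide_box, cup, jar, torch from where it was at the start of the episode above 0.025 m).
It also fails if it takes over 72 s, if anything falls off the work surface, if the arm or the gripper's body presses on something with over 40 N, if the wrist force passes 120 N, or if a joint passes its speed limit or range.

## Robot

A 7-joint arm with a two-finger parallel gripper is mounted at the origin on the work surface. World frame = base frame: x ahead of the robot, y to its left, z up, the work surface at z = 0. Lengths are in m, angles in rad, forces in N, time in s.
With the tool pointing down it reaches from about 0.4 to 0.85 m from the base axis. Payload 10.4 kg.
Tool frame: the origin (TCP) lies midway between the tips of the shut fingers; the grasp point (between the pads) lies 19 mm behind it (ctrl.grip_point_offset is the distance from the TCP to the grasp point, in m); z points along the fingers, x is the direction in which the jaws open and shut, and the axes are right-handed (so a half turn about z gives the same grasp; the last joint's range is limited). The gripper opens to 87 mm and grips with 3 to 60 N. Pads are 19 mm wide; open, the fingers measure 117 mm over their backs; the gripper's body (75 mm by 190 mm) begins 51 mm behind the grasp point.
Start: joints at [-1.233, 0.332, -0.065, 1.46, 0.022, 1.35, -0.088], TCP at [0.221, 0.585, 0.201] pointing down, gripper open.
Joint ranges: [-2.6, 2.6], [-0.5, 2.12], [-1.47, 1.34], [0.16, 2.42], [-1.27, 4.41], [0.06, 2.06], [-2.6, 2.6]. Speed limits (rad/s): [2.22, 2.22, 2.79, 2.79, 3.14, 3.14, 3.14].

## Interface

Orientations are given as a unit quaternion [w, x, y, z].
In Python, from workcell import ctrl gives the robot as it stands. The module is installed in compiled form; this text tells all that it offers.
- The arm moves only by the tool step_arm, never from a script. Its argument "targets" is a list that holds one entry, the list of rows, each a list of 7 numbers: the closure, from -1 (fully open) to 1 (shut), so that 0 is half open, then the shift along the tool's x, y, z in m, then the turn, a rotation vector about the tool's x, y, z in degrees. A call has 1 to 5 rows; each row shifts and turns the pose as measured when the row begins, along the tool's axes as they then stand; what a row does not reach is not made up. A row lasts 1/8 s, in which the tool goes at most 62.5 mm and 10.7 degrees, less where a joint would pass 70% of its speed; a pose out of reach is approached as far as the arm can. A call is refused whole if a number of a shift passes 0.0625 or a number of a turn 10.7, either way. A call with a gripper value outside its range is refused whole. The fingers move at their own pace and stop on an object; "grip_force" is the grip in N (left out, the last holds). Time passes only in rows, so rows that do not move let the fingers close. It gives the time, the measured TCP pose, the force and the opening at its end, in the units of the state.
- ctrl.sense(): the state, without advancing time (a new reading comes with each control period).
- ctrl.grab_frame(name): name is "side" or "top" or "wrist"; returns a dict with "pixels" (384x512x3 uint8, red, green, blue), "range_z" (384x512 float32, m along the optical axis (not along the pixel's ray), 0 where there is no reading), "mtx" (3x3 intrinsics, pixels), "rvec" (rotation vector, rad) and "tvec" (3), from world to camera coordinates, as OpenCV has them. Camera axes: x right, y down, z forward; pixel columns grow to the right and rows downward; lengths in m; the calibration is good to about 2 mm. A picture is of the moment at which its call begins.
- ctrl.sign_off(): hands the job in, once; it reports no verdict.
The state is a dict: "time": time; "joints": joint angles; "dq": joint speeds; "joint_torque": joint torques, N m; "tcp_pos": TCP position; "orientation": TCP orientation; "force": force on the tool from outside, world axes, zero at the start; "torque": the same for the moment, N m; "gripper_width": finger opening in m.
Only numpy, scipy, OpenCV 4.12 (cv2) and the standard library are available. Lean on these libraries where they do the work, as an engineer would, in place of code of your own. Each camera call takes 0.05 s, during which the arm holds its last target.

## Working session

There is one attempt and no reset: what is moved stays moved. The work goes in short steps, Python scripts to look and compute and a tool call to move; the robot and the scene stay as the last step left them, time stands still between calls to the robot, and variables do not carry over. Pictures are saved under pics/ and viewed, and the job is handed in when it is done.

Besides the shell and the picture viewer there is one more tool, called after "Call:" by a JSON object that holds its "method" and its "body", one argument or row to a line. step_arm: Moves the arm, as the interface text tells. Its arguments: {"type":"object","properties":{"targets":{"type":"array"},"grip_force":{"type":"number"}},"required":["targets"]}

```bash
mkdir -p pics
python3 - <<'E'
from workcell import ctrl
import cv2,numpy as np
s=ctrl.sense();print({k:np.round(v,3) for k,v in s.items()})
for n in ["top","side"]:
    f=ctrl.grab_frame(n);cv2.imwrite(f"pics/{n}0.png",f["pixels"][:,:,::-1]);np.savez(f"{n}0.npz",**f)
    R=cv2.Rodrigues(f["rvec"])[0];print(n,np.round(f["mtx"],1).tolist(),np.round(-R.T@np.ravel(f["tvec"]),3),np.round(R,2).tolist())
E
```

```text
{'time': np.float64(0.0), 'joints': array([-1.233,  0.333, -0.065,  1.461,  0.022,  1.35 , -0.089]), 'dq': array([ 0.   , -0.001, -0.001,  0.   , -0.   ,  0.001,  0.002]), 'joint_torque': array([ 1.0000e-03, -6.2326e+01,  2.5000e-02, -3.8989e+01, -6.1000e-02,
        4.0000e-02,  0.0000e+00]), 'tcp_pos': array([0.22 , 0.584, 0.2  ]), 'orientation': array([ 0.   ,  0.823,  0.569, -0.001]), 'force': array([ 0.12 ,  0.168, -0.218]), 'torque': array([ 0.038, -0.007,  0.048]), 'gripper_width': np.float64(0.087)}
top [[495.3, 0.0, 249.3], [0.0, 495.3, 188.9], [0.0, 0.0, 1.0]] [ 0.397 -0.018  1.299] [[0.0, -1.0, 0.01], [-1.0, -0.0, -0.07], [0.07, -0.01, -1.0]]
side [[496.5, 0.0, 248.7], [0.0, 496.5, 192.4], [0.0, 0.0, 1.0]] [0.388 1.276 0.788] [[-1.0, -0.08, 0.02], [-0.06, 0.49, -0.87], [0.06, -0.87, -0.49]]
```

View pics/top0.png

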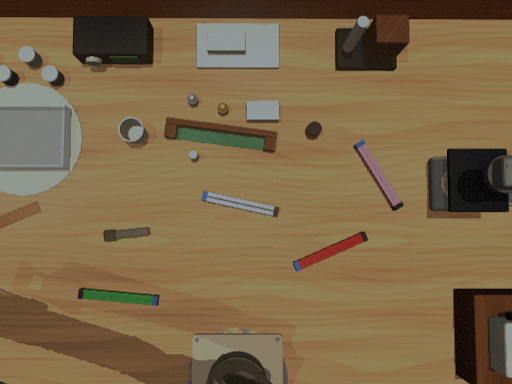

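View pics/side0.png

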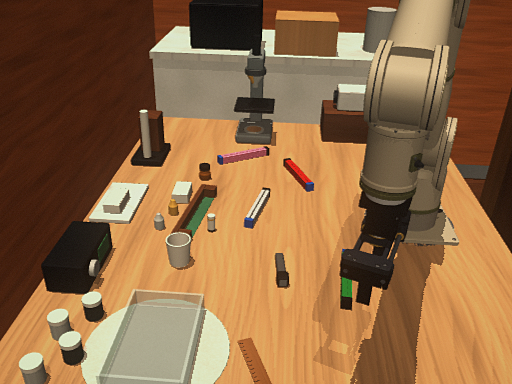

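The top view shows the aluminium rail with its blue end near (205,196) and black end near (275,211). The bay's fence runs from (168,122) to (276,143), with the post at (194,155). The cup is at (131,130) and the jar at (313,130). Next I'll measure these.

```bash
cat > h.py <<'E'
import cv2,numpy as np
from workcell import ctrl
def ray(f,uv,z):
    R=cv2.Rodrigues(f["rvec"])[0];c=-R.T@np.ravel(f["tvec"])
    uv=np.atleast_2d(uv).astype(float)
    d=np.c_[uv,np.ones(len(uv))]@np.linalg.inv(f["mtx"]).T@R
    return c+d*((z-c[2])/d[:,2])[:,None]
def proj(f,P):
    return cv2.projectPoints(np.atleast_2d(P).astype(float),f["rvec"],f["tvec"],f["mtx"],None)[0][:,0]
def blobs(f,lo,hi,roi,amin=5):
    hsv=cv2.cvtColor(f["pixels"],cv2.COLOR_RGB2HSV)
    m=cv2.inRange(hsv,lo,hi);k=np.zeros_like(m);u0,v0,u1,v1=roi;k[v0:v1,u0:u1]=255;m&=k
    n,l,st,c=cv2.connectedComponentsWithStats(m)
    return [(st[i,4],c[i],l==i) for i in range(1,n) if st[i,4]>=amin]
def show(n,f,roi=None,s=1):
    im=f["pixels"][:,:,::-1]
    if roi: u0,v0,u1,v1=roi;im=im[v0:v1,u0:u1]
    cv2.imwrite(f"pics/{n}.png",cv2.resize(im,None,fx=s,fy=s,interpolation=cv2.INTER_CUBIC))
E
python3 - <<'E'
from h import *
f=dict(np.load("top0.npz"))
show("top0c",f,(150,90,340,230),4)
hsv=cv2.cvtColor(f["pixels"],cv2.COLOR_RGB2HSV)
for n,lo,hi,roi in [("green",(40,60,30),(90,255,255),(160,110,290,160)),("blue",(100,120,60),(130,255,255),(195,185,220,210)),("rail",(0,0,130),(179,60,255),(195,185,285,220))]:
    for a,c,m in blobs(f,lo,hi,roi):
        v,u=np.where(m);r=cv2.minAreaRect(np.c_[u,v].astype(np.float32));b=cv2.boxPoints(r)
        print(n,a,c.round(1),np.round(r[1],1),ray(f,b,0.026 if n!="green" else 0.001).round(3).tolist())
w=ctrl.grab_frame("wrist");show("w0",w)
for u,v in [(194,153),(131,130),(313,130),(223,108),(193,100),(263,110),(240,204),(222,132),(27,265)]:
    print(u,v,f["range_z"][v,u], ray(f,(u,v),0)[0].round(3))
E
```

```text
green 1047 [220.3 138.2] [86.8 12.4] [[0.621, 0.16, 0.001], [0.654, 0.156, 0.001], [0.624, -0.071, 0.001], [0.591, -0.067, 0.001]]
blue 34 [204.1 195.6] [3.9 8.2] [[0.459, 0.092, 0.026], [0.48, 0.087, 0.026], [0.477, 0.077, 0.026], [0.457, 0.082, 0.026]]
rail 257 [240.1 200.2] [68.   3.8] [[0.471, 0.078, 0.026], [0.48, 0.076, 0.026], [0.442, -0.095, 0.026], [0.433, -0.093, 0.026]]
rail 236 [239.3 205.6] [67.7  3.4] [[0.457, 0.08, 0.026], [0.466, 0.078, 0.026], [0.429, -0.092, 0.026], [0.42, -0.09, 0.026]]
194 153 1.2544292 [0.583 0.114 0.   ]
131 130 1.3011739 [0.643 0.281 0.   ]
313 130 1.2666534 [ 0.645 -0.201  0.   ]
223 108 1.2674869 [0.703 0.038 0.   ]
193 100 1.2742915 [0.725 0.118 0.   ]
263 110 1.2855998 [ 0.698 -0.068  0.   ]
240 204 1.2725469 [ 0.448 -0.008  0.   ]
222 132 1.3074775 [0.639 0.04  0.   ]
27 265 1.2835677 [0.29  0.543 0.   ]
```

View pics/top0c.png

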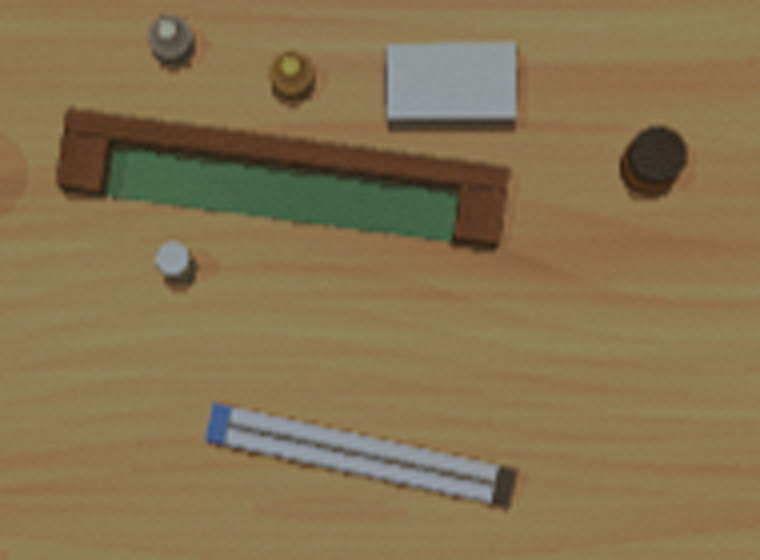

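View pics/w0.png

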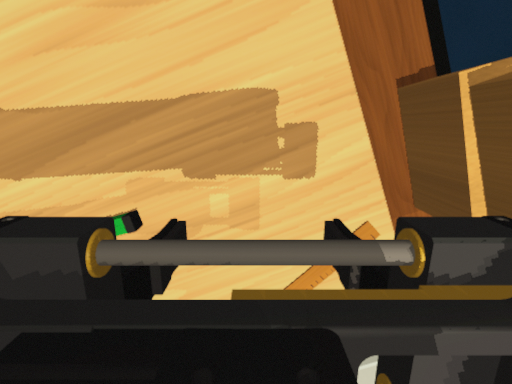

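```bash
cat >> h.py <<'E'
O=np.array([.640,.0425]);YB=np.array([.131,.991]);YB/=np.hypot(*YB);XB=np.array([YB[1],-YB[0]])
def tobay(p): d=np.asarray(p)[...,:2]-O; return np.stack([d@XB,d@YB],-1)
def tow(b): b=np.asarray(b); return O+b[...,:1]*XB+b[...,1:2]*YB
def line(f,m,z):  # fit in world
    v,u=np.where(m);P=ray(f,np.c_[u,v],z)[:,:2];return P
def rectw(P):
    r=cv2.minAreaRect((P*1000).astype(np.float32));return cv2.boxPoints(r)/1000,r
E
python3 - <<'E'
from h import *
f=dict(np.load("top0.npz"))
# bay check
a,c,m=max(blobs(f,(40,60,30),(90,255,255),(160,110,290,160)),key=lambda b:b[0])
P=line(f,m,0.0);b,r=rectw(P);print("green",b.round(4).tolist(),r); print(tobay(b).round(4))
# post
for a,c,m in blobs(f,(0,0,110),(179,70,255),(184,144,204,165)):
    P=line(f,m,.05);print("post",a,c,tobay(P.mean(0)).round(4),np.ptp(P,0))
# rail
ms=[m for a,c,m in blobs(f,(0,0,120),(179,70,255),(195,185,285,220),40)]
P=line(f,sum(ms)>0,.026);b,r=rectw(P);print("rail",r);print(tobay(b).round(4))
a,c,m=blobs(f,(100,120,60),(130,255,255),(195,185,220,210))[0]
P=line(f,m,.026);print("blue",P.mean(0),tobay(P.mean(0)))
a,c,m=max(blobs(f,(0,0,0),(179,255,75),(262,196,285,222)),key=lambda b:b[0])
P=line(f,m,.026);print("black",a,P.mean(0),tobay(P.mean(0)))
# height check
R=cv2.Rodrigues(f["rvec"])[0]
for u,v in [(240,200),(194,154),(180,127),(222,140),(240,180)]:
    X=R.T@(np.linalg.inv(f["mtx"])@[u,v,1]*f["range_z"][v,u]-np.ravel(f["tvec"]));print(u,v,X.round(3))
# side blue cap
s=dict(np.load("side0.npz"))
for a,c,m in blobs(s,(100,120,40),(130,255,255),(235,180,280,235)):
    P=line(s,m,.02);print("side blue",a,c,P.mean(0),tobay(P.mean(0)))
E
```

```text
green [[0.5911999940872192, -0.06710000336170197], [0.6241000294685364, -0.0714000016450882], [0.6539999842643738, 0.15620000660419464], [0.6211000084877014, 0.16050000488758087]] ((622.610595703125, 44.545753479003906), (229.620361328125, 33.20224380493164), 82.52057647705078)
[[-0.034  -0.1151]
 [-0.0008 -0.115 ]
 [-0.001   0.1146]
 [-0.0342  0.1145]]
post 59 [192.52542373 154.06779661] [-0.0759  0.0607] [0.0204566  0.01781988]
rail ((449.18072509765625, -7.120857238769531), (175.04818725585938, 25.349037170410156), 77.40938568115234)
[[-0.203  -0.1603]
 [-0.1778 -0.1625]
 [-0.1623  0.0119]
 [-0.1876  0.0141]]
blue [0.46843623 0.08463578] [-0.17560605  0.01928901]
black 34 [ 0.42851923 -0.09870275] [-0.19115234 -0.16769948]
240 200 [ 0.457 -0.008  0.028]
194 154 [0.573 0.109 0.049]
180 127 [0.651 0.151 0.003]
222 140 [0.617 0.04  0.002]
240 180 [ 0.511 -0.007  0.   ]
side blue 19 [248.73684211 218.84210526] [0.46859498 0.07407877] [-0.17406518  0.00884385]
side blue 5 [245.6 225.4] [0.47464969 0.10921828] [-0.17266771  0.04447379]
```

```bash
cat >> h.py <<'E'
from scipy.spatial.transform import Rotation as Rot
def need(pos,yaw=None):
    s=ctrl.sense();q=s["orientation"];R=Rot.from_quat([*q[1:],q[0]]).as_matrix()
    cur=np.degrees(np.arctan2(R[1,0],R[0,0]))
    # orientation error to pointing down with given yaw, tool rotvec deg
    y=np.radians(cur if yaw is None else yaw)
    G=np.array([[np.cos(y),np.sin(y),0],[np.sin(y),-np.cos(y),0],[0,0,-1.]])
    rv=np.degrees(Rot.from_matrix(R.T@G).as_rotvec())
    d=np.asarray(pos)-s["tcp_pos"]
    print("t",round(float(s["time"]),2),"tcp",s["tcp_pos"].round(4),"yaw",cur.round(1),"F",s["force"].round(1),"w",round(float(s["gripper_width"]),3))
    print(" need now-axes",(R.T@d).round(4),"after-turn axes",(G.T@d).round(4),"turn",rv.round(2),"joints",s["joints"].round(2))
E
python3 -c "
from h import *
need([.413,.0005,.2],77.5)"
```

```text
t 0.15 tcp [0.2206 0.5845 0.2005] yaw 69.3 F [-0.2 -0.5  0.3] w 0.087
 need now-axes [-0.4784  0.3862  0.0011] after-turn axes [-5.285e-01  3.143e-01  5.000e-04] turn [-0.    0.06 -8.17] joints [-1.23  0.33 -0.06  1.46  0.02  1.35 -0.09]
```

Call:
{"method": "step_arm", "body": {
  "targets": [
    [[-1,0,0,0,0,0,-8.2],[-1,-0.055,0.033,0,0,0,0],[-1,-0.055,0.033,0,0,0,0],[-1,-0.055,0.033,0,0,0,0],[-1,-0.055,0.033,0,0,0,0]]
  ]
}}

```text
time: 0.78
tcp_pos: [0.2997, 0.3457, 0.1977]
orientation: [0.001, 0.776, 0.631, -0.002]
force: [1.6, -0.2, -0.2]
gripper_width: 0.0871
```

```bash
python3 -c "
from h import *
need([.413,.0005,.2],77.5)"
```

```text
t 0.78 tcp [0.2997 0.3457 0.1977] yaw 78.2 F [ 1.6 -0.2 -0.2] w 0.087
 need now-axes [-0.3147  0.1817 -0.0013] after-turn axes [-0.3125  0.1854 -0.0023] turn [-0.13  0.26  0.68] joints [-0.98 -0.03  0.03  1.88  0.    1.3   0.41]
```

Call:
{"method": "step_arm", "body": {
  "targets": [
    [[-1,-0.055,0.033,0,0,0,0],[-1,-0.055,0.033,0,0,0,0],[-1,-0.055,0.033,0,0,0,0],[-1,-0.055,0.033,0,0,0,0],[-1,-0.055,0.033,0,0,0,0]]
  ]
}}

```text
time: 1.4
tcp_pos: [0.4002, 0.05, 0.1984]
orientation: [-0.0, 0.776, 0.631, -0.001]
force: [1.2, 0.5, 0.3]
gripper_width: 0.0871
```

```bash
python3 -c "
from h import *
need([.413,.0005,.06],77.5)
w=ctrl.grab_frame('wrist');show('w1',w)
w=ctrl.grab_frame('top');show('t1',w)"
```

```text
t 1.4 tcp [0.4002 0.05   0.1984] yaw 78.2 F [1.2 0.5 0.3] w 0.087
 need now-axes [-0.0456  0.0229  0.1384] after-turn axes [-0.0456  0.0232  0.1384] turn [-0.09  0.11  0.68] joints [-0.7  -0.21  0.41  2.02  0.08  1.32  1.04]
```

View pics/w1.png

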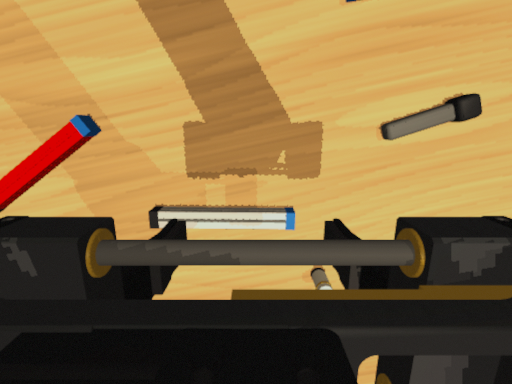

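View pics/t1.png

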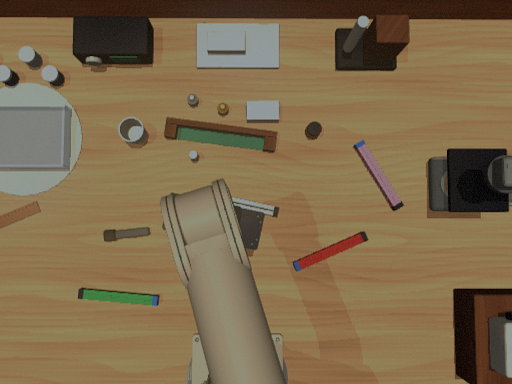

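The wrist view shows the rail at (150–295, 217), clear of the fingers, with the blue end at right. In the top view the arm hides the rail's blue end. Next I'll line up behind the rail and go down.

Call:
{"method": "step_arm", "body": {
  "targets": [
    [[-1,-0.0456,0.0232,0,0,0,0.6],[-1,0,0,0.05,0,0,0],[-1,0,0,0.05,0,0,0],[-1,0,0,0.03,0,0,0],[-1,0,0,0,0,0,0]]
  ]
}}

```text
time: 2.12
tcp_pos: [0.4148, -0.005, 0.066]
orientation: [0.001, 0.783, 0.622, 0.0]
force: [-0.8, 0.3, -0.0]
gripper_width: 0.0866
```

```bash
python3 -c "
from h import *
need([.413,.0005,.012],77.5)
w=ctrl.grab_frame('wrist');show('w2',w)
w=ctrl.grab_frame('side');show('s2',w,(150,120,406,312),3)"
```

```text
t 2.12 tcp [ 0.4148 -0.005   0.066 ] yaw 76.9 F [-0.8  0.3 -0. ] w 0.087
 need now-axes [ 0.005  -0.0031  0.054 ] after-turn axes [ 0.005 -0.003  0.054] turn [ 0.06  0.03 -0.56] joints [-0.65 -0.03  0.55  2.17  0.02  0.99  1.24]
```

View pics/w2.png

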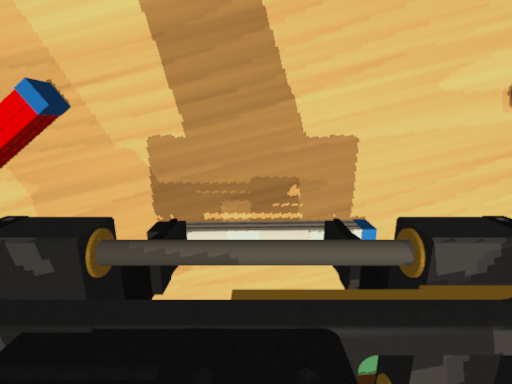

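View pics/s2.png

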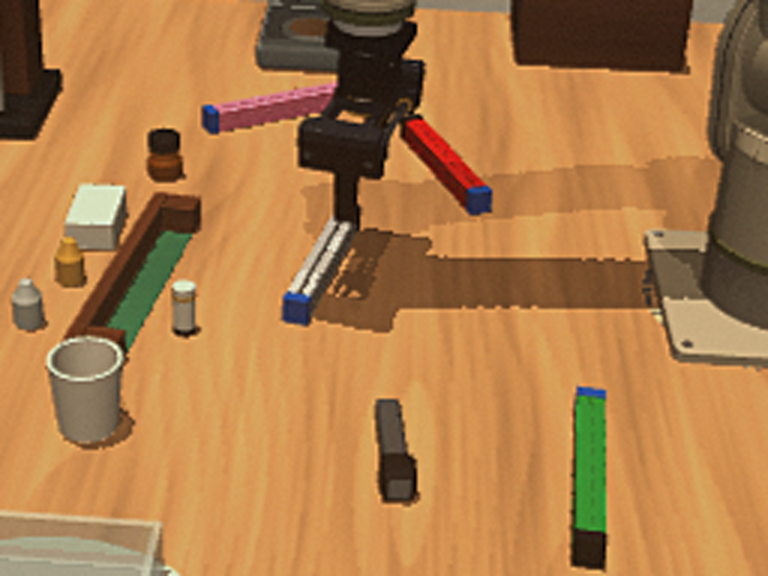

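Call:
{"method": "step_arm", "body": {
  "targets": [
    [[-1,0.005,-0.01,0.02,0,0,-0.5],[-1,0,0,0.02,0,0,0],[-1,0,0,0.013,0,0,0],[-1,0,0,0,0,0,0]]
  ]
}}

```text
time: 2.72
tcp_pos: [0.4133, 0.0046, 0.0196]
orientation: [0.003, 0.78, 0.626, 0.007]
force: [1.2, 0.1, 0.2]
gripper_width: 0.0867
```

```bash
python3 -c "
from h import *
need([.413,.0005,.012],77.5)
w=ctrl.grab_frame('side');show('s3',w,(190,160,318,256),6)"
```

```text
t 2.73 tcp [0.4133 0.0046 0.0196] yaw 77.5 F [1.2 0.1 0.2] w 0.087
 need now-axes [-0.0042  0.0005  0.0076] after-turn axes [-0.0041  0.0006  0.0076] turn [ 0.75 -0.43  0.03] joints [-0.65  0.05  0.55  2.23 -0.04  0.86  1.27]
```

View pics/s3.png

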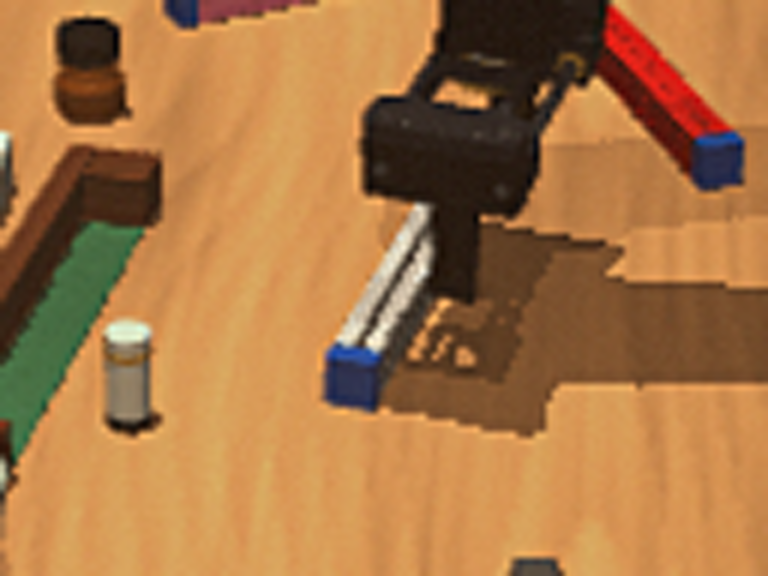

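Call:
{"method": "step_arm", "body": {
  "targets": [
    [[-1,0,0.008,0.005,0.7,-0.4,0],[-1,0,0.008,0.002,0,0,0],[-1,0,0.007,0,0,0,2],[-1,0,0.007,0,0,0,2.5],[-1,0,0.007,0,0,0,2.5]]
  ]
}}

```text
time: 3.4
tcp_pos: [0.4533, -0.004, 0.016]
orientation: [0.001, 0.819, 0.574, 0.003]
force: [0.7, -0.1, 0.2]
gripper_width: 0.0869
```

Call:
{"method": "step_arm", "body": {
  "targets": [
    [[-1,0,0.007,0,0,0,2.5],[-1,0,0.007,0,0,0,2.5],[-1,0,0.007,0,0,0,2.5],[-1,0,0.007,0,0,0,2.5]]
  ]
}}

```text
time: 3.9
tcp_pos: [0.4806, -0.0162, 0.0161]
orientation: [0.0, 0.869, 0.495, 0.003]
force: [1.0, 0.2, -0.2]
gripper_width: 0.087
```

```bash
python3 -c "
from h import *
need([.479,-.030,.012],52.5)
w=ctrl.grab_frame('side');show('s4',w,(190,160,318,256),6)
w=ctrl.grab_frame('top');show('t4',w,(150,90,340,230),4)"
```

```text
t 3.9 tcp [ 0.4806 -0.0162  0.0161] yaw 59.3 F [ 1.   0.2 -0.2] w 0.087
 need now-axes [-0.0127  0.0056  0.0041] after-turn axes [-0.0119  0.0071  0.0041] turn [ 0.18 -0.3   6.81] joints [-0.61  0.24  0.6   2.06 -0.18  0.89  1.13]
```

View pics/s4.png

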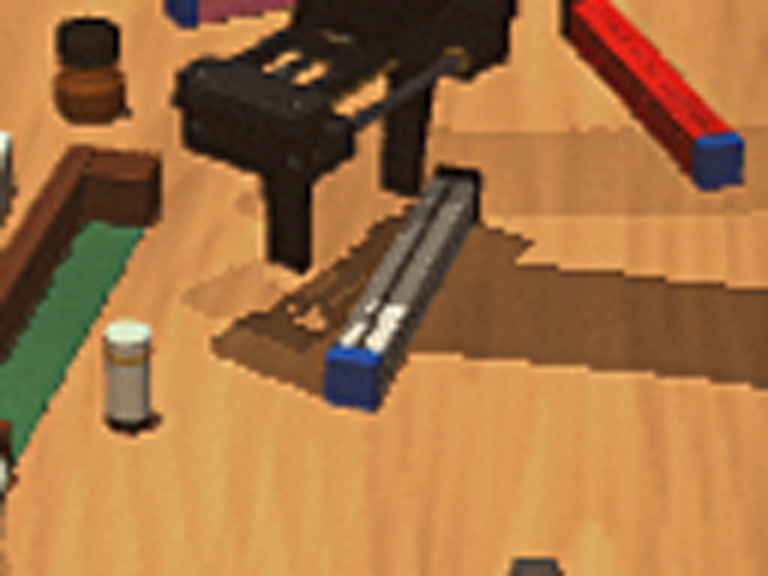

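View pics/t4.png

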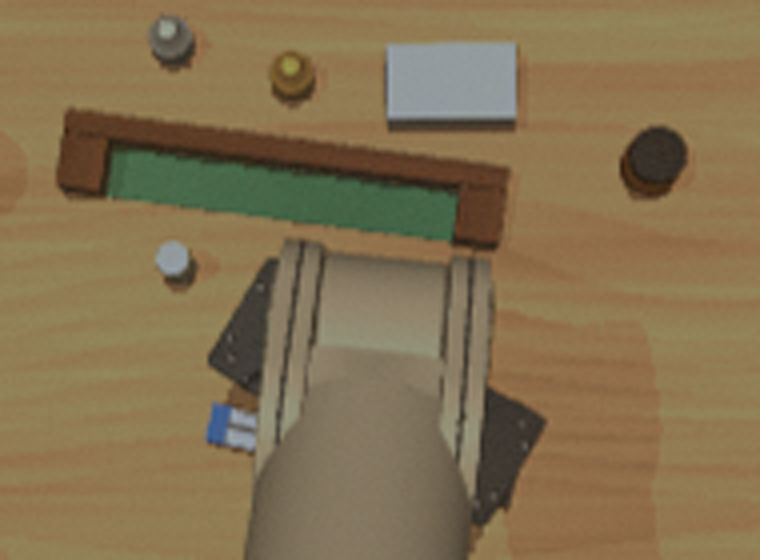

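The fingers passed above the rail without touching it. It has not moved, and its blue cap is still at about (205,196). So when open, the tips sit higher than the TCP. I'll work out how high from the side pictures.

Run:
```python
from h import *
s=dict(np.load("side0.npz"))
for tcp,yaw,px in [((.4133,.0046,.0196),77.5,(455,298)),((.4806,-.0162,.0161),59.3,(287,267)),((.4806,-.0162,.0161),59.3,(402,190))]:
    e=np.array([np.cos(np.radians(yaw)),np.sin(np.radians(yaw))])
    uv=np.array(px)/6+[190,160]
    print("px",uv.round(1))
    for sg in (1,-1):
        for z in (-.01,0,.01,.02,.03,.04):
            print(sg,z,proj(s,[[tcp[0]+sg*.05*e[0],tcp[1]+sg*.05*e[1],z]]).round(1)[0],end=" ")
        print()
need([.405,.004,.06],77.5)
```

```text
px [265.8 209.7]
1 -0.01 [264.2 224.6] 1 0 [264.3 221.7] 1 0.01 [264.4 218.8] 1 0.02 [264.6 215.9] 1 0.03 [264.7 213. ] 1 0.04 [264.8 210.1] 
-1 -0.01 [272.8 207.9] -1 0 [272.9 205.1] -1 0.01 [273.1 202.3] -1 0.02 [273.2 199.5] -1 0.03 [273.4 196.7] -1 0.04 [273.5 193.9] 
px [237.8 204.5]
1 -0.01 [237.3 218.1] 1 0 [237.3 215.3] 1 0.01 [237.3 212.4] 1 0.02 [237.4 209.5] 1 0.03 [237.4 206.6] 1 0.04 [237.4 203.7] 
-1 -0.01 [256.2 204.4] -1 0 [256.3 201.7] -1 0.01 [256.4 198.9] -1 0.02 [256.5 196.1] -1 0.03 [256.6 193.3] -1 0.04 [256.7 190.5] 
px [257.  191.7]
1 -0.01 [237.3 218.1] 1 0 [237.3 215.3] 1 0.01 [237.3 212.4] 1 0.02 [237.4 209.5] 1 0.03 [237.4 206.6] 1 0.04 [237.4 203.7] 
-1 -0.01 [256.2 204.4] -1 0 [256.3 201.7] -1 0.01 [256.4 198.9] -1 0.02 [256.5 196.1] -1 0.03 [256.6 193.3] -1 0.04 [256.7 190.5] 
t 4.0 tcp [ 0.4809 -0.0165  0.0162] yaw 59.4 F [-0.2 -0.2  0.5] w 0.087
 need now-axes [-0.0208 -0.0755 -0.0442] after-turn axes [ 0.0036 -0.0785 -0.0438] turn [  0.28  -0.23 -18.15] joints [-0.61  0.24  0.6   2.06 -0.18  0.89  1.13]
```

Call:
{"method": "step_arm", "body": {
  "targets": [
    [[-1,0,-0.01,-0.02,0,0,-6],[-1,0,-0.025,0,0,0,-6],[-1,0,-0.025,0,0,0,-6],[-1,0,-0.01,0,0,0,0],[-1,0,0,0,0,0,0]]
  ]
}}

```text
time: 4.62
tcp_pos: [0.4141, 0.0092, 0.0363]
orientation: [0.001, 0.779, 0.628, 0.003]
force: [0.6, -0.3, 0.2]
gripper_width: 0.0871
```

```bash
python3 -c "
from h import *
need([.405,.002,.0],77.5)"
```

```text
t 4.62 tcp [0.4141 0.0092 0.0363] yaw 77.7 F [ 0.6 -0.3  0.2] w 0.087
 need now-axes [-0.009  -0.0076  0.0362] after-turn axes [-0.009  -0.0074  0.0363] turn [ 0.3  -0.15  0.23] joints [-0.67  0.02  0.55  2.2  -0.02  0.91  1.25]
```

Call:
{"method": "step_arm", "body": {
  "targets": [
    [[-1,-0.009,-0.0075,0,0,0,0],[-1,0,0,0.016,0,0,0],[-1,0,0,0.012,0,0,0],[-1,0,0,0.01,0,0,0],[-1,0,0,0,0,0,0]]
  ]
}}

```text
time: 5.25
tcp_pos: [0.4057, -0.0008, -0.003]
orientation: [0.002, 0.781, 0.625, 0.002]
force: [0.6, 0.2, 0.0]
gripper_width: 0.0868
```

```bash
python3 -c "
from h import *
need([.405,.002,-.008],77.5)
w=ctrl.grab_frame('side');show('s5',w,(190,160,318,256),6)"
```

```text
t 5.25 tcp [ 0.4057 -0.0008 -0.003 ] yaw 77.4 F [0.6 0.2 0. ] w 0.087
 need now-axes [ 0.0025 -0.0013  0.0049] after-turn axes [ 0.0025 -0.0013  0.005 ] turn [ 0.34 -0.08 -0.15] joints [-0.66  0.09  0.57  2.25 -0.07  0.81  1.31]
```

View pics/s5.png

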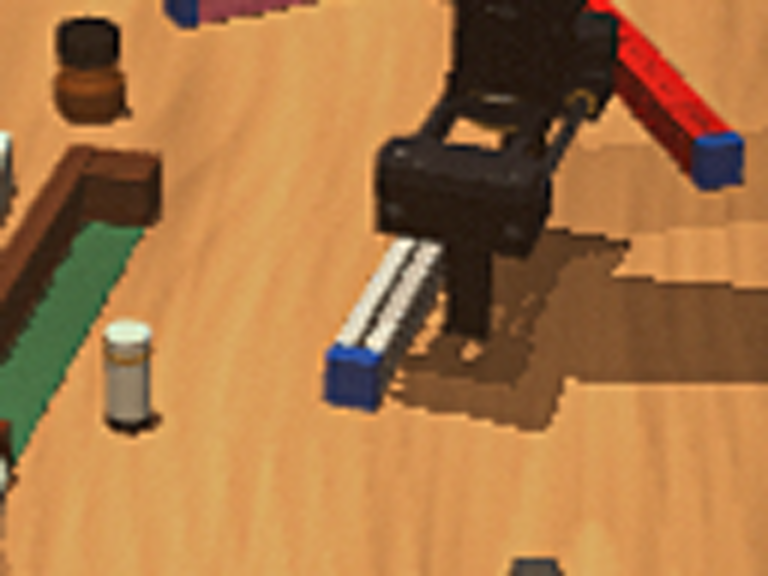

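Call:
{"method": "step_arm", "body": {
  "targets": [
    [[-1,0,0.008,0.005,0,0,0],[-1,0,0.008,0,0,0,0],[-1,0,0.006,0,0,0,0],[-1,0,0.006,0,0,0,2],[-1,0,0.006,0,0,0,2.5]]
  ]
}}

```text
time: 5.92
tcp_pos: [0.4416, -0.0083, -0.0072]
orientation: [0.002, 0.806, 0.592, 0.003]
force: [-1.5, 0.9, -0.6]
gripper_width: 0.0867
```

Call:
{"method": "step_arm", "body": {
  "targets": [
    [[-1,0,0.006,0,0,0,2.5],[-1,0,0.006,0,0,0,2.5],[-1,0,0.006,0,0,0,2.5]]
  ]
}}

```text
time: 6.3
tcp_pos: [0.4596, -0.0148, -0.0071]
orientation: [0.001, 0.845, 0.534, 0.003]
force: [-0.9, 0.9, -0.0]
gripper_width: 0.0874
```

```bash
python3 -c "
from h import *
need([.479,-.030,-.008],52.5)
w=ctrl.grab_frame('side');show('s6',w,(190,160,318,256),6)
w=ctrl.grab_frame('top');show('t6',w,(150,90,340,230),4)"
```

```text
t 6.3 tcp [ 0.4596 -0.0148 -0.0071] yaw 64.6 F [-0.9  0.9 -0. ] w 0.087
 need now-axes [-0.0054  0.024   0.001 ] after-turn axes [-0.0002  0.0246  0.0009] turn [ 0.29 -0.24 12.07] joints [-0.62  0.23  0.6   2.13 -0.18  0.82  1.22]
```

View pics/s6.png

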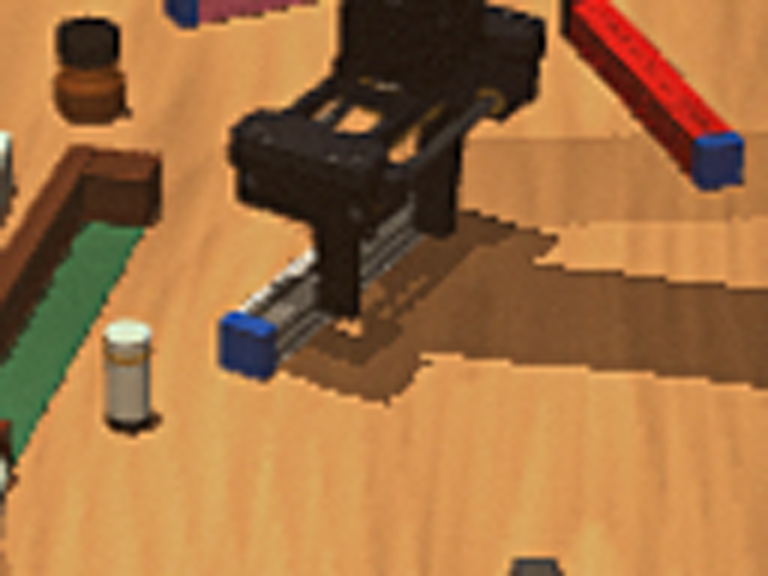

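View pics/t6.png

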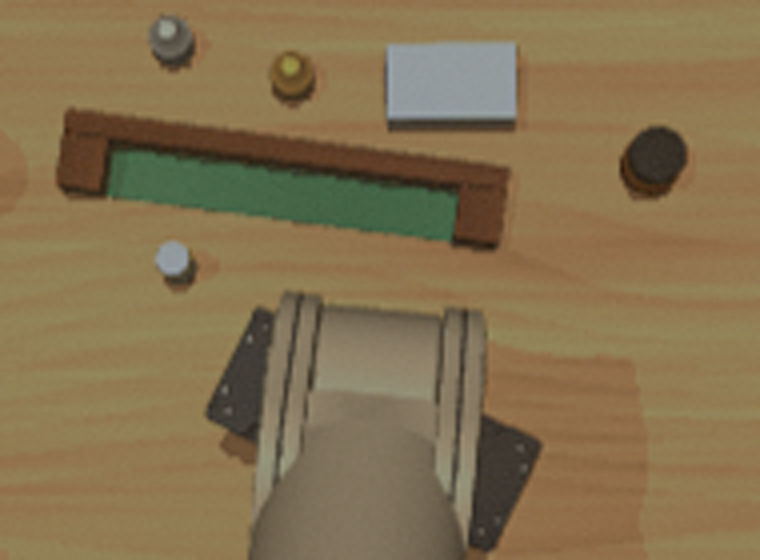

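The side view shows the rail being pushed and turned together with the fingers. Its blue cap is now near (231,217) in the full image, well clear of the post. I'll carry on.

Call:
{"method": "step_arm", "body": {
  "targets": [
    [[-1,0,0.0055,0,0,0,2.7],[-1,0,0.0055,0,0,0,2.7],[-1,0,0.0055,0,0,0,2.7],[-1,0,0.0055,0,0,0,2.7],[-1,0,0.004,0,0,0,1.5]]
  ]
}}

```text
time: 7.02
tcp_pos: [0.4836, -0.0289, -0.0069]
orientation: [0.001, 0.901, 0.434, 0.003]
force: [-1.3, 2.2, 0.7]
gripper_width: 0.087
```

```bash
python3 -c "
from h import *
need([.479,-.030,-.008],52.5)
"
```

```text
t 7.03 tcp [ 0.4836 -0.0289 -0.0069] yaw 51.5 F [-1.3  2.2  0.7] w 0.087
 need now-axes [-0.0037 -0.0029  0.0011] after-turn axes [-0.0036 -0.003   0.0011] turn [ 0.28 -0.3  -1.  ] joints [-0.6   0.3   0.64  2.07 -0.24  0.84  1.07]
```

Call:
{"method": "step_arm", "body": {
  "targets": [
    [[-1,0,-0.02,0,0,0,0],[-1,0,-0.02,-0.03,0,0,0],[0.5,-0.04,0,-0.05,0,0,0],[1,-0.05,0,0,0,0,0],[1,-0.05,0,0,0,0,0]]
  ]
}}

```text
time: 7.65
tcp_pos: [0.3666, -0.1147, 0.0745]
orientation: [0.004, 0.901, 0.434, 0.005]
force: [0.6, -0.4, 0.5]
gripper_width: 0.0647
```

Call:
{"method": "step_arm", "body": {
  "targets": [
    [[1,0,0,0,0,0,10.6],[1,0,0,0,0,0,10.6],[1,0,0,0,0,0,10.6],[1,0,0,0,0,0,10.6],[1,0,0,0,0,0,10.6]]
  ]
}}

```text
time: 8.28
tcp_pos: [0.3664, -0.1185, 0.0759]
orientation: [-0.001, 1.0, -0.023, 0.009]
force: [-1.0, -0.6, 0.4]
gripper_width: 0.0149
```

```bash
cat >> h.py <<'E'
def rail(f,roi):
    bl=max(blobs(f,(100,120,60),(130,255,255),roi,8),key=lambda b:b[0],default=None)
    ms=[b for b in blobs(f,(0,0,110),(179,70,255),roi,40)]
    out={}
    if bl is not None:
        P=line(f,bl[2],.026);out["blue"]=P.mean(0);print("blue",bl[0],bl[1].round(1),P.mean(0).round(4),"bay",tobay(P.mean(0)).round(4))
    for a,c,m in ms:
        P=line(f,m,.026);b,r=rectw(P);vx,vy,x0,y0=cv2.fitLine((P*1000).astype(np.float32),cv2.DIST_L2,0,.01,.01).ravel()
        an=np.degrees(np.arctan2(vy,vx))%180
        print("light",a,c.round(1),"c",P.mean(0).round(4),"bay",tobay(P.mean(0)).round(4),"size",np.round(r[1],1),"yaw",an.round(1))
E
python3 -c "
from h import *
need([.41,-.16,.08],-38)
w=ctrl.grab_frame('side');show('s7',w,(190,160,318,256),6)
w=ctrl.grab_frame('top');show('t7',w,(150,90,340,230),4)
rail(w,(180,158,290,225))"
```

```text
t 8.28 tcp [ 0.3664 -0.1185  0.0759] yaw -2.6 F [-1.  -0.6  0.4] w 0.015
 need now-axes [ 0.0455  0.0394 -0.0033] after-turn axes [ 0.0599  0.0059 -0.0041] turn [-0.44 -0.98 35.38] joints [-0.5  -0.17  0.66  2.24  0.12  1.02  0.05]
blue 27 [224.2 160.3] [0.56   0.0333] bay [-0.0781 -0.0196]
light 518 [250.7 179.9] c [ 0.5094 -0.0353] bay [-0.1193 -0.0942] size [165.  25.] yaw 50.8
```

View pics/t7.png

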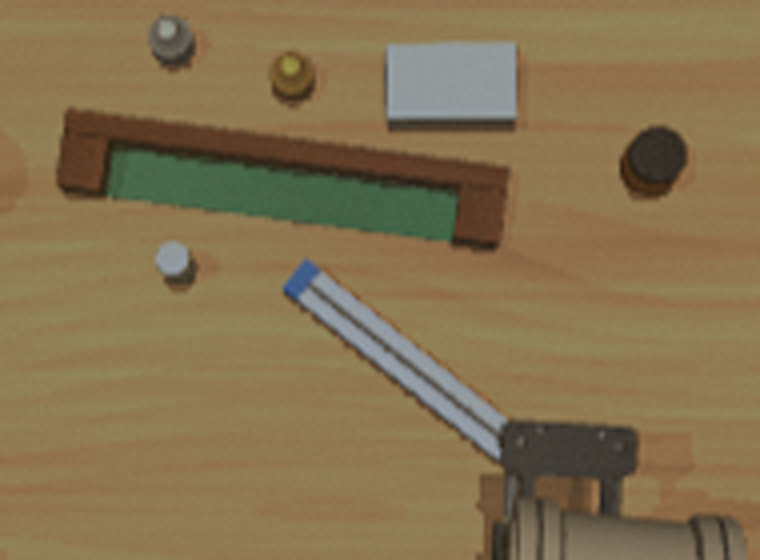

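View pics/s7.png

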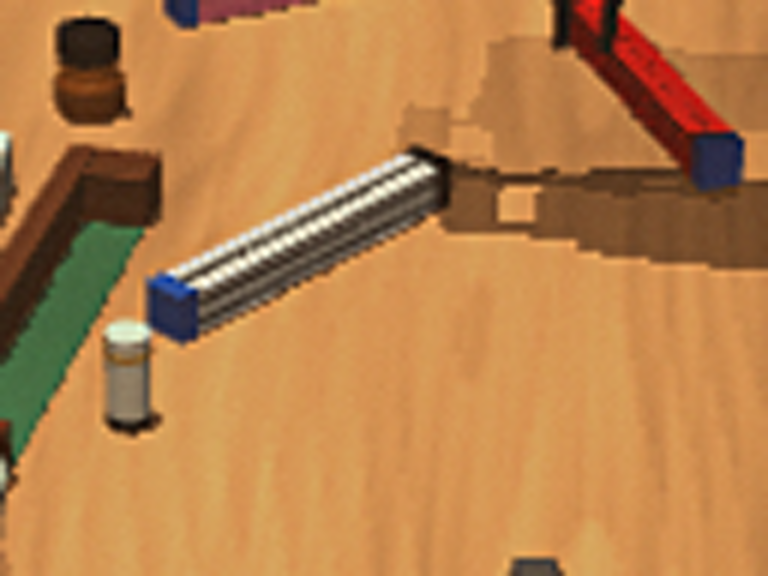

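The top view shows the rail at yaw ≈52°, about 30° to the bay. Its blue cap is at pixel (224,160), clear of the post, and its line passes behind the post. Next I'll go behind the black end.

Call:
{"method": "step_arm", "body": {
  "targets": [
    [[1,0,0,0,0,0,10.6],[1,0,0,0,0,0,10.6],[1,0,0,0,0,0,10.6],[1,0,0,0,0,0,3.5],[1,0,0,0,0,0,0]]
  ]
}}

```text
time: 9.0
tcp_pos: [0.3671, -0.1197, 0.0764]
orientation: [-0.004, 0.947, -0.322, 0.009]
force: [-0.4, 0.9, 1.0]
gripper_width: 0.0006
```

```bash
python3 -c "
from h import *
need([.4215,-.1446,.012],-38)
w=ctrl.grab_frame('top');rail(w,(180,158,290,225))
for a,c,m in blobs(w,(0,0,0),(179,255,70),(265,190,300,225)): print(a,c,ray(w,c,.026))
show('t8',w,(150,90,340,230),4)"
```

```text
t 9.0 tcp [ 0.3671 -0.1197  0.0764] yaw -37.5 F [-0.4  0.9  1. ] w 0.001
 need now-axes [ 0.0573 -0.0126  0.0655] after-turn axes [ 0.0582 -0.0139  0.0644] turn [-0.75 -0.88  0.48] joints [-0.43 -0.16  0.6   2.24  0.1   1.02 -0.54]
blue 27 [224.2 160.3] [0.56   0.0333] bay [-0.0781 -0.0196]
light 577 [253.3 181.9] c [ 0.5042 -0.0419] bay [-0.1236 -0.1015] size [175.8  25. ] yaw 51.3
58 [296.96551724 209.18965517] [[ 0.4338113  -0.15424665  0.026     ]]
34 [281.35294118 205.17647059] [[ 0.44409779 -0.11411689  0.026     ]]
10 [285.9 218.6] [[ 0.40964352 -0.12565727  0.026     ]]
```

View pics/t8.png

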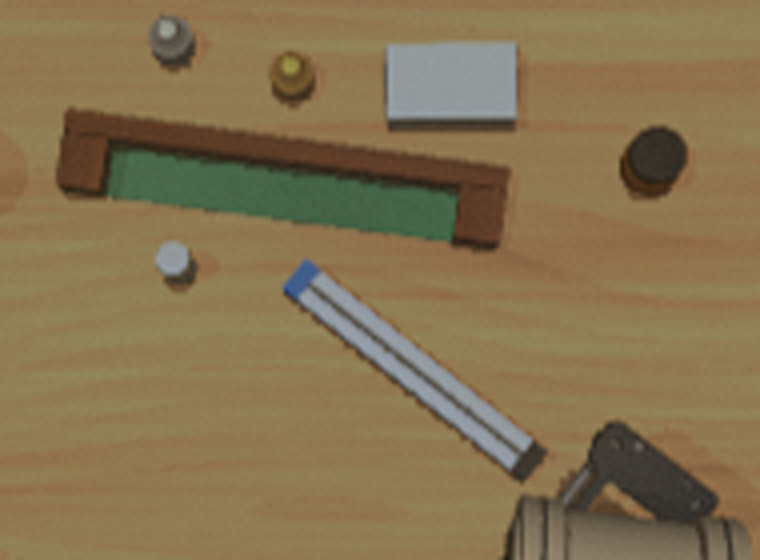

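Call:
{"method": "step_arm", "body": {
  "targets": [
    [[1,0.057,-0.01,0,-0.7,-0.9,0.5],[1,0,0,0.03,0,0,0],[1,0,0,0.025,0,0,0],[1,0,0,0,0,0,0]]
  ]
}}

```text
time: 9.55
tcp_pos: [0.4208, -0.1468, 0.0222]
orientation: [-0.001, 0.948, -0.318, 0.001]
force: [-0.1, 0.2, -0.5]
gripper_width: 0.0004
```

```bash
python3 -c "
from h import *
need([.4217,-.1432,.012],-38.2)
w=ctrl.grab_frame('side');show('s9',w,(190,130,318,226),6)"
```

```text
t 9.55 tcp [ 0.4208 -0.1468  0.0222] yaw -37.1 F [-0.1  0.2 -0.5] w 0.0
 need now-axes [-0.0015 -0.0034  0.0102] after-turn axes [-0.0015 -0.0034  0.0102] turn [-0.21 -0.1   1.08] joints [-0.41  0.15  0.69  2.14 -0.12  0.89 -0.29]
```

View pics/s9.png

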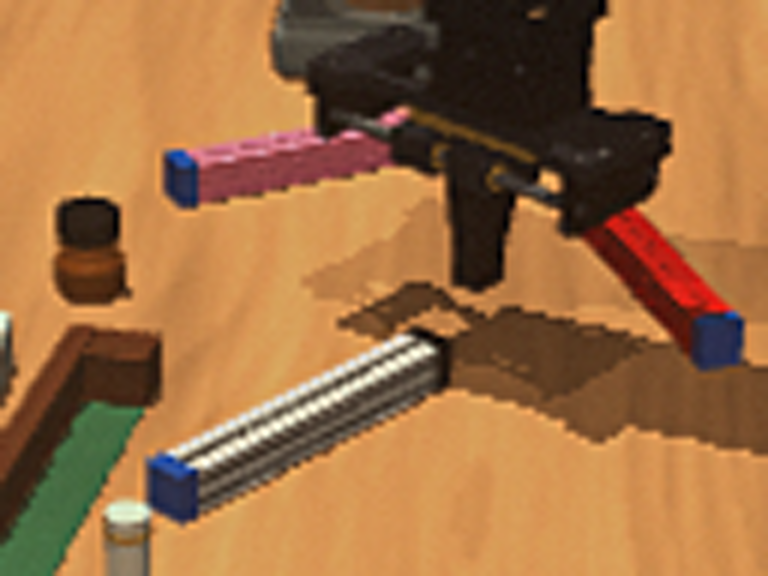

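Call:
{"method": "step_arm", "body": {
  "targets": [
    [[1,-0.0015,-0.004,0.01,0,0,1],[1,0,-0.008,0.001,0,0,0],[1,0,-0.008,0,0,0,0],[1,0,-0.008,0,0,0,0],[1,0,-0.008,0,0,0,0]]
  ]
}}

```text
time: 10.22
tcp_pos: [0.4457, -0.1152, 0.0144]
orientation: [-0.003, 0.945, -0.326, 0.004]
force: [-0.1, 0.2, 0.1]
gripper_width: 0.0005
```

Call:
{"method": "step_arm", "body": {
  "targets": [
    [[1,0,-0.008,0,0,0,0],[1,0,-0.008,0,0,0,0]]
  ]
}}

```text
time: 10.48
tcp_pos: [0.4565, -0.1015, 0.0147]
orientation: [-0.003, 0.945, -0.326, 0.004]
force: [-0.3, -0.8, -0.4]
gripper_width: 0.0006
```

```bash
python3 -c "
from h import *
need([.4217,-.1432,.012],-38.2)
w=ctrl.grab_frame('top');rail(w,(180,130,290,225))
show('t10',w,(150,90,340,230),4)"
```

```text
t 10.47 tcp [ 0.4565 -0.1015  0.0147] yaw -38.1 F [-0.3 -0.8 -0.4] w 0.001
 need now-axes [-0.0017  0.0543  0.0022] after-turn axes [-0.0015  0.0543  0.0027] turn [-0.52 -0.33  0.15] joints [-0.47  0.21  0.65  2.1  -0.17  0.87 -0.39]
blue 33 [224.6 159.6] [0.5617 0.0322] bay [-0.0763 -0.0205]
light 60 [192.5 154. ] c [0.5762 0.1152] bay [-0.0727  0.0637] size [20.9 18.1] yaw 1.9
light 388 [244.5 174.9] c [ 0.5221 -0.0193] bay [-0.1088 -0.0767] size [122.8  24.7] yaw 50.6
light 647 [279.8 195.7] c [ 0.4687 -0.1102] bay [-0.1498 -0.1739] size [ 56.6 152.4] yaw 173.1
light 213 [267.  192.1] c [ 0.4779 -0.0774] bay [-0.145  -0.1401] size [ 15.  140.3] yaw 165.5
```

View pics/t10.png

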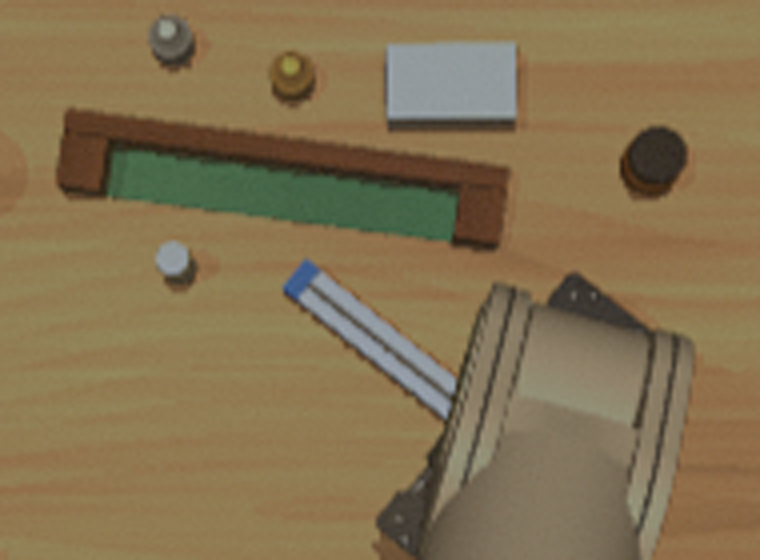

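Run:
```python
from h import *
s=dict(np.load("side0.npz"))
for z in (0,.01,.02,.03,.04,.05): print(z,proj(s,[[.4208,-.1468,z]]).round(1))
w=ctrl.grab_frame('side');show('s10',w,(190,130,318,226),6)
w=ctrl.grab_frame('wrist');show('w10',w)
need([.4217,-.1432,.012],-38.2)
```

```text
0 [[268.5 188.8]]
0.01 [[268.6 186.1]]
0.02 [[268.8 183.4]]
0.03 [[268.9 180.7]]
0.04 [[269. 178.]]
0.05 [[269.1 175.2]]
t 10.62 tcp [ 0.4563 -0.1017  0.0146] yaw -38.0 F [-0.7  0.  -0. ] w 0.001
 need now-axes [-0.0017  0.054   0.0022] after-turn axes [-0.0015  0.054   0.0026] turn [-0.5  -0.33  0.18] joints [-0.47  0.21  0.65  2.1  -0.17  0.87 -0.38]
```

View pics/s10.png

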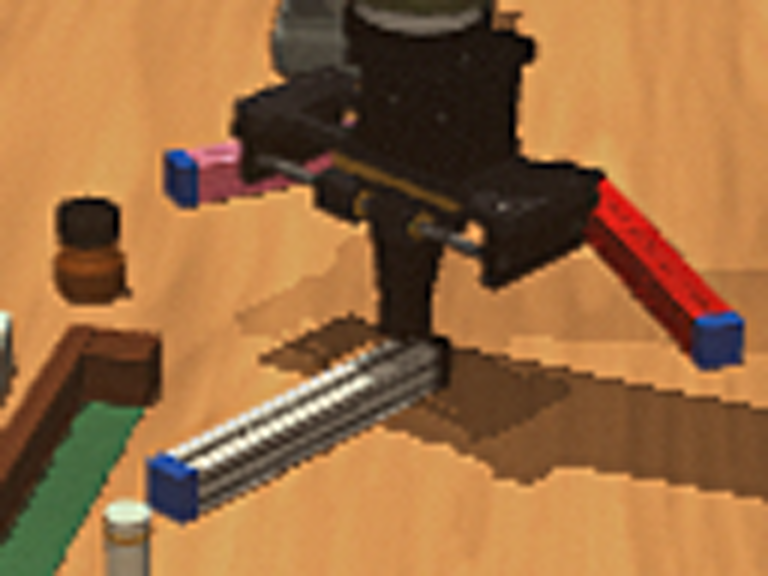

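View pics/w10.png

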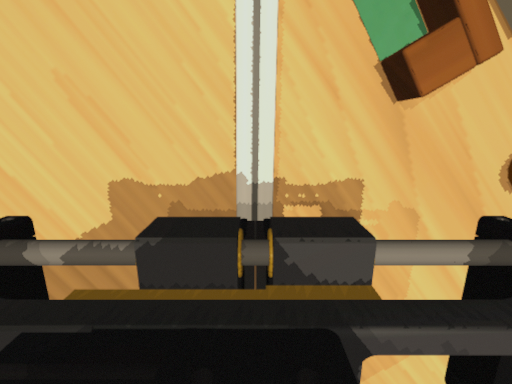

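The side view shows the closed tips about 19 mm higher than the reported TCP, so they hovered over the rail again with no contact. The wrist view shows the rail centred at column 256 and straight, so the alignment is good. I'll back off and go down to TCP z ≈ −0.010.

Call:
{"method": "step_arm", "body": {
  "targets": [
    [[1,0,0.02,-0.01,0,0,0],[1,0,0.034,0,0,0,0],[1,0,0.0,0.016,0,0,0],[1,0,0,0.014,0,0,0],[1,0,0,0,0,0,0]]
  ]
}}

```text
time: 11.25
tcp_pos: [0.4221, -0.1453, -0.0074]
orientation: [-0.003, 0.945, -0.326, 0.004]
force: [0.1, -0.6, 1.1]
gripper_width: 0.0003
```

```bash
python3 -c "
from h import *
need([.4217,-.1432,-.010],-38.2)
w=ctrl.grab_frame('side');show('s11',w,(190,130,318,226),6)"
```

```text
t 11.25 tcp [ 0.4221 -0.1453 -0.0074] yaw -38.0 F [ 0.1 -0.6  1.1] w 0.0
 need now-axes [-0.0017 -0.0014  0.0026] after-turn axes [-0.0017 -0.0014  0.0026] turn [-0.46 -0.31  0.18] joints [-0.39  0.21  0.68  2.16 -0.19  0.81 -0.26]
```

View pics/s11.png

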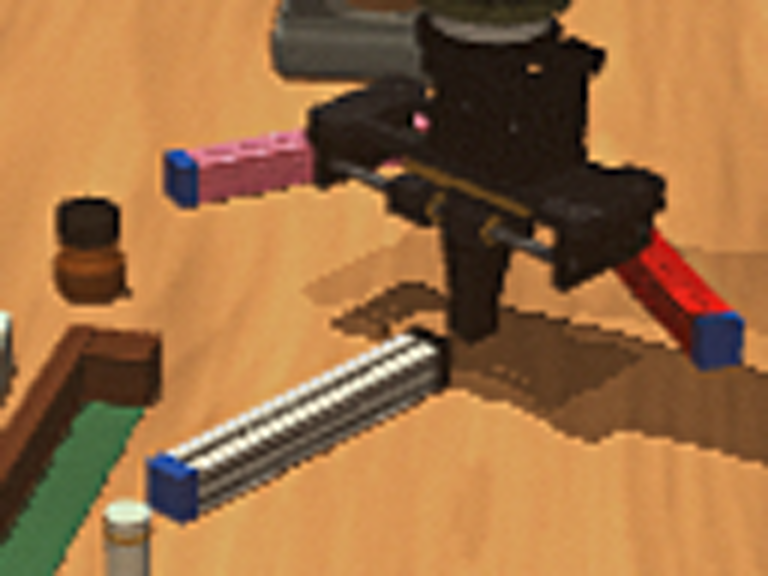

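Call:
{"method": "step_arm", "body": {
  "targets": [
    [[1,0,-0.008,0.003,0,0,0],[1,0,-0.008,0,0,0,0],[1,0,-0.008,0,0,0,0],[1,0,-0.008,0,0,0,0],[1,0,-0.008,0,0,0,0]]
  ]
}}

```text
time: 11.92
tcp_pos: [0.4495, -0.1112, -0.0093]
orientation: [-0.003, 0.946, -0.325, 0.004]
force: [-1.2, -1.2, -1.0]
gripper_width: 0.0005
```

Call:
{"method": "step_arm", "body": {
  "targets": [
    [[1,0,-0.008,0,0,0,0],[1,0,-0.008,0,0,0,0],[1,0,-0.008,0,0,0,0]]
  ]
}}

```text
time: 12.3
tcp_pos: [0.4651, -0.0908, -0.0091]
orientation: [-0.003, 0.946, -0.325, 0.004]
force: [0.2, -1.3, -0.8]
gripper_width: 0.0003
```

```bash
python3 -c "
from h import *
need([.4217,-.1432,-.01],-38.2)
w=ctrl.grab_frame('top');rail(w,(180,130,260,185))
show('t12',w,(150,90,340,230),4)
w=ctrl.grab_frame('wrist');show('w12',w)"
```

```text
t 12.3 tcp [ 0.4651 -0.0908 -0.0091] yaw -37.9 F [ 0.2 -1.3 -0.8] w 0.0
 need now-axes [-0.002   0.068   0.0003] after-turn axes [-0.0017  0.068   0.0009] turn [-0.47 -0.36  0.27] joints [-0.47  0.27  0.63  2.1  -0.22  0.82 -0.37]
blue 32 [209.4 149. ] [0.5894 0.0717] bay [-0.054   0.0223]
light 457 [233.1 166.7] c [0.5433 0.0103] bay [-0.0916 -0.0445] size [145.6  24.9] yaw 52.6
light 59 [192.5 154.1] c [0.5761 0.1152] bay [-0.0729  0.0636] size [20.9 18.1] yaw 175.6
```

View pics/t12.png

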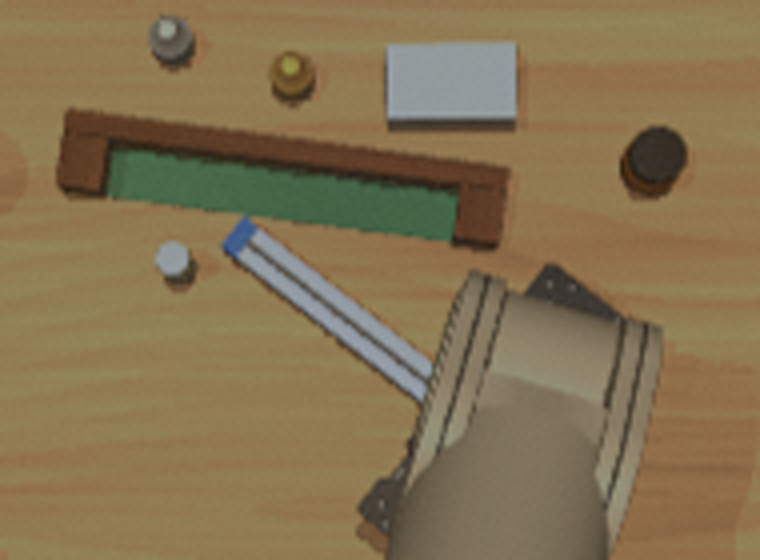

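View pics/w12.png

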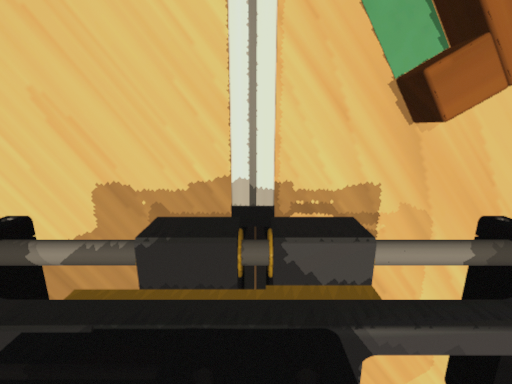

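The rail advances straight, with its blue cap at pixel (209,149), heading behind the post. The wrist view shows the black end flush on the finger. About 60 mm remain.

Call:
{"method": "step_arm", "body": {
  "targets": [
    [[1,0,-0.008,0,0,0,0],[1,0,-0.008,0,0,0,0],[1,0,-0.008,0,0,0,0],[1,0,-0.008,0,0,0,0]]
  ]
}}

```text
time: 12.9
tcp_pos: [0.4859, -0.0641, -0.0089]
orientation: [-0.003, 0.946, -0.325, 0.004]
force: [-1.4, -1.4, -1.7]
gripper_width: 0.0005
```

```bash
python3 -c "
from h import *
need([.4217,-.1432,-.01],-38.2)
w=ctrl.grab_frame('top');rail(w,(170,125,250,170))
show('t13',w,(150,90,340,230),4)"
```

```text
t 12.9 tcp [ 0.4859 -0.0641 -0.0089] yaw -37.9 F [-1.4 -1.4 -1.7] w 0.0
 need now-axes [-0.002   0.1019  0.0003] after-turn axes [-0.0016  0.1019  0.0011] turn [-0.47 -0.36  0.27] joints [-0.5   0.31  0.61  2.06 -0.24  0.83 -0.42]
blue 34 [198.9 140.9] [0.6105 0.099 ] bay [-0.0367  0.0521]
light 382 [219.  155.7] c [0.5718 0.0468] bay [-0.0681 -0.0047] size [128.6  25. ] yaw 54.0
light 60 [192.5 154. ] c [0.5762 0.1152] bay [-0.0727  0.0637] size [20.9 18.1] yaw 1.9
light 43 [247.7 163.7] c [ 0.5512 -0.0274] bay [-0.0789 -0.081 ] size [33.8 10.3] yaw 171.7
```

View pics/t13.png

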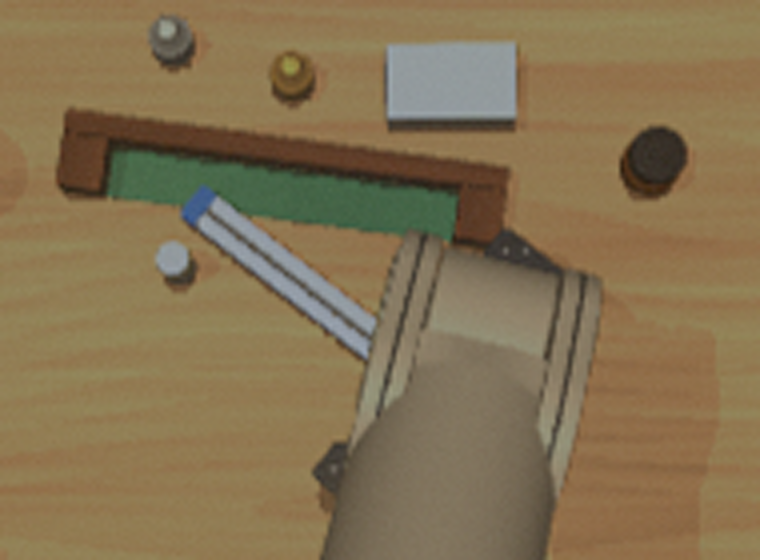

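Call:
{"method": "step_arm", "body": {
  "targets": [
    [[1,0,-0.008,0,0,0,0],[1,0,-0.008,0,0,0,0],[1,0,-0.008,0,0,0,0],[1,0,-0.004,0,0,0,0]]
  ]
}}

```text
time: 13.45
tcp_pos: [0.505, -0.0394, -0.0086]
orientation: [-0.003, 0.946, -0.324, 0.004]
force: [-1.8, -1.1, 0.9]
gripper_width: 0.0006
```

```bash
python3 -c "
from h import *
need([.4217,-.1432,-.01],-38.2)
w=ctrl.grab_frame('top');rail(w,(165,120,235,165))
show('t14',w,(150,90,340,230),4)"
```

```text
t 13.45 tcp [ 0.505  -0.0394 -0.0086] yaw -37.9 F [-1.8 -1.1  0.9] w 0.001
 need now-axes [-0.002   0.1331  0.0003] after-turn axes [-0.0012  0.1331  0.0014] turn [-0.49 -0.36  0.34] joints [-0.53  0.34  0.59  2.02 -0.25  0.85 -0.46]
blue 37 [189.5 133.4] [0.6299 0.1235] bay [-0.0206  0.079 ]
light 431 [212.1 149.9] c [0.5871 0.0647] bay [-0.0553  0.0151] size [133.1  46.1] yaw 56.4
light 60 [192.5 154. ] c [0.5762 0.1152] bay [-0.0727  0.0637] size [20.9 18.1] yaw 1.9
```

View pics/t14.png

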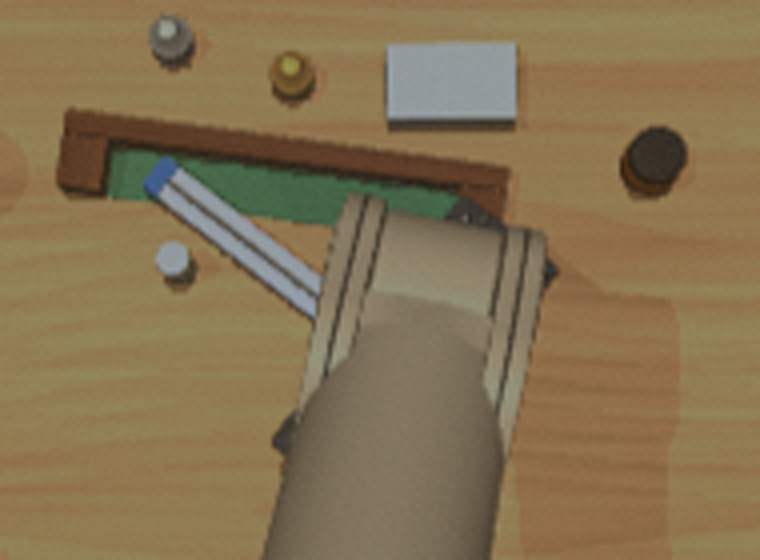

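Call:
{"method": "step_arm", "body": {
  "targets": [
    [[1,0,-0.006,0,0,0,0],[1,0,-0.005,0,0,0,0],[1,0,-0.003,0,0,0,0]]
  ]
}}

```text
time: 13.88
tcp_pos: [0.5141, -0.0278, -0.0085]
orientation: [-0.003, 0.946, -0.325, 0.004]
force: [-1.0, -2.1, 0.3]
gripper_width: 0.0009
```

```bash
python3 -c "
from h import *
need([.4217,-.1432,-.01],-38.2)
w=ctrl.grab_frame('top');rail(w,(165,120,235,148))
show('t15',w,(150,90,340,230),4)"
```

```text
t 13.88 tcp [ 0.5141 -0.0278 -0.0085] yaw -37.9 F [-1.  -2.1  0.3] w 0.001
 need now-axes [-0.002   0.1478  0.0003] after-turn axes [-0.0012  0.1478  0.0015] turn [-0.49 -0.36  0.31] joints [-0.54  0.35  0.59  2.   -0.26  0.85 -0.48]
blue 38 [184.7 130.2] [0.6385 0.1359] bay [-0.0137  0.0924]
light 218 [197.4 139.4] c [0.6143 0.1028] bay [-0.0334  0.0564] size [80.5 24.4] yaw 58.3
light 42 [229.4 142.2] c [0.6071 0.02  ] bay [-0.0296 -0.0266] size [ 9.9 32. ] yaw 163.2
```

View pics/t15.png

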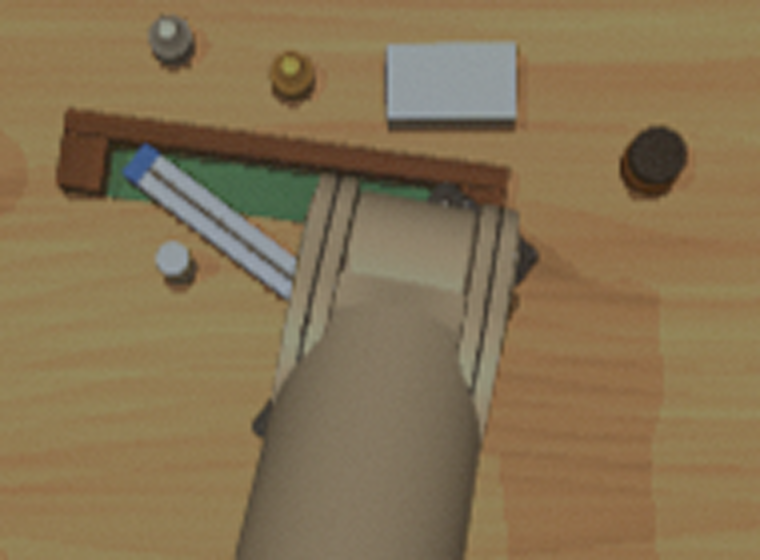

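The blue cap is at pixel (185,130), bay ≈(−14, +92) mm, behind the post and almost at the fence. Next I'll back off, rise, and go round to the rail's outer side for the swing.

Call:
{"method": "step_arm", "body": {
  "targets": [
    [[1,0,0.03,0,0,0,0],[1,0,0.01,-0.04,0,0,0],[0.5,0,0,-0.04,0,0,-10],[0,0,0,0,0,0,-10.6],[0,0,0,0,0,0,-10.6]]
  ]
}}

```text
time: 14.55
tcp_pos: [0.4899, -0.0589, 0.0747]
orientation: [-0.003, 0.999, -0.052, 0.007]
force: [0.4, 0.3, -0.1]
gripper_width: 0.0227
```

Call:
{"method": "step_arm", "body": {
  "targets": [
    [[0,0,0,0,0,0,-10.6],[0,0,0,0,0,0,-10.6],[0,0,0,0,0,0,-10.6],[0,0,0,0,0,0,-10.6],[0,0,0,0,0,0,-10.6]]
  ]
}}

```text
time: 15.18
tcp_pos: [0.492, -0.0576, 0.0763]
orientation: [0.001, 0.914, 0.405, 0.01]
force: [0.3, 0.2, -0.1]
gripper_width: 0.0432
```

```bash
python3 -c "
from h import *
need([.521,.042,.07],54)
w=ctrl.grab_frame('top');rail(w,(165,120,265,190))
show('t16',w,(150,90,340,230),4)
w=ctrl.grab_frame('side');show('s16',w,(150,130,278,226),6)"
```

```text
t 15.18 tcp [ 0.492  -0.0576  0.0763] yaw 47.8 F [ 0.3  0.2 -0.1] w 0.043
 need now-axes [ 0.0932 -0.0455  0.0076] after-turn axes [ 0.0977 -0.0351  0.0063] turn [ 0.6  -0.99 -6.22] joints [-0.43  0.15  0.5   1.99 -0.09  1.01  0.95]
blue 38 [184.6 130.2] [0.6383 0.1363] bay [-0.0139  0.0928]
light 397 [205.3 146. ] c [0.5973 0.0824] bay [-0.0476  0.034 ] size [122.8  24.6] yaw 52.7
light 224 [243.5 168. ] c [ 0.54   -0.0166] bay [-0.0913 -0.0717] size [ 14.3 120.8] yaw 173.6
light 616 [256.1 169.5] c [ 0.5363 -0.0491] bay [-0.0908 -0.1044] size [ 46.4 117. ] yaw 175.9
light 59 [192.5 154.1] c [0.5761 0.1152] bay [-0.0729  0.0636] size [20.9 18.1] yaw 175.6
```

View pics/t16.png

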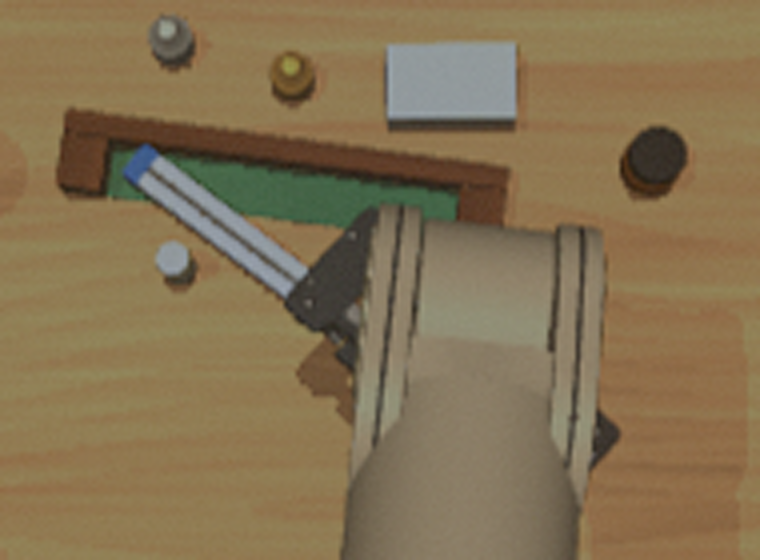

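View pics/s16.png

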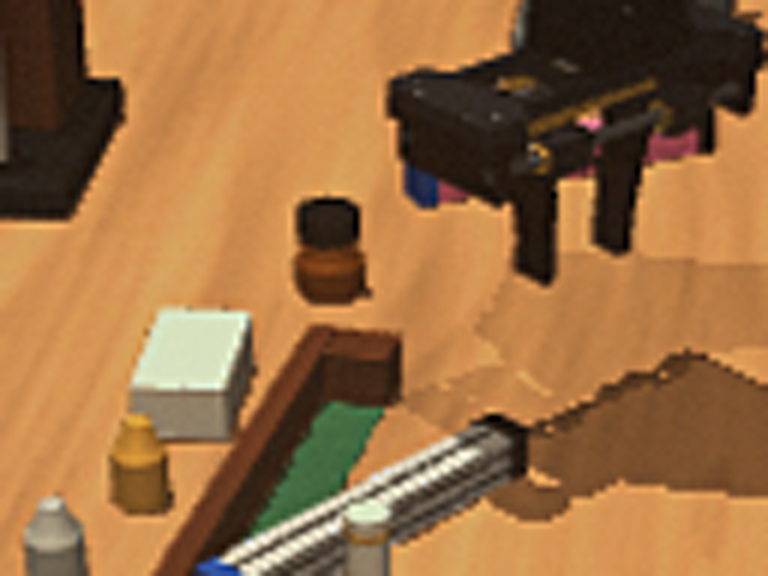

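Call:
{"method": "step_arm", "body": {
  "targets": [
    [[0,0,-0.02,0,0,0,-5.5],[0,0,-0.02,0,0,0,0],[0,0.05,0,0,0,0,0],[0,0.046,0,0,0,0,0],[0,0,0,0.03,0,0,0]]
  ]
}}

```text
time: 15.9
tcp_pos: [0.5238, 0.048, 0.05]
orientation: [0.001, 0.9, 0.435, 0.014]
force: [-0.7, -0.2, -0.6]
gripper_width: 0.0434
```

```bash
python3 -c "
from h import *
need([.521,.042,-.006],53)
w=ctrl.grab_frame('side');show('s17',w,(150,130,278,226),6)"
```

```text
t 15.9 tcp [0.5238 0.048  0.05  ] yaw 51.6 F [-0.7 -0.2 -0.6] w 0.043
 need now-axes [-0.0078  0.0008  0.0559] after-turn axes [-0.0065  0.0014  0.056 ] turn [ 0.82 -1.4  -1.41] joints [-0.53  0.24  0.4   1.94 -0.13  0.95  0.83]
```

View pics/s17.png

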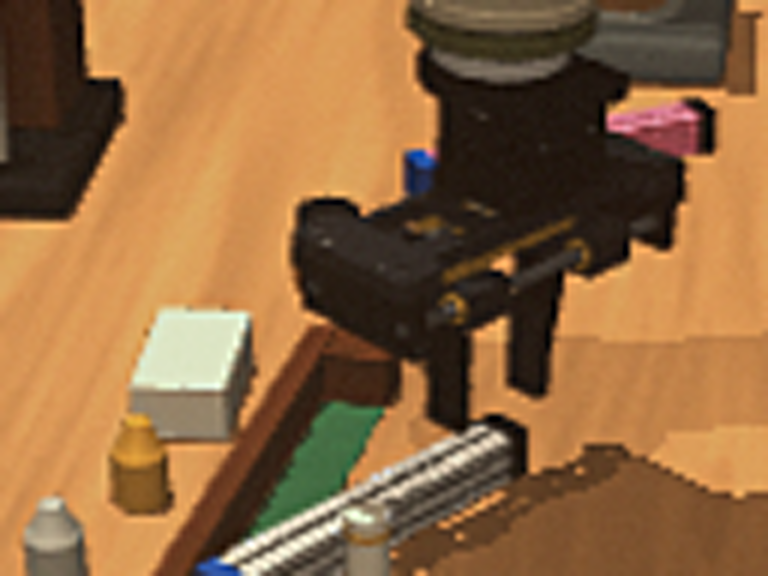

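Call:
{"method": "step_arm", "body": {
  "targets": [
    [[0,-0.01,0,0.015,0.8,-1.4,-1.4],[0,0,0,0.018,0,0,0],[0,0,0,0.015,0,0,0],[0,0,0,0.005,0,0,0]]
  ]
}}

```text
time: 16.45
tcp_pos: [0.5127, 0.0361, -0.0106]
orientation: [-0.0, 0.897, 0.443, -0.005]
force: [0.2, 0.5, 0.5]
gripper_width: 0.0434
```

```bash
python3 -c "
from h import *
need([.521,.042,-.006],53)
w=ctrl.grab_frame('side');show('s18',w,(170,150,298,246),6)"
```

```text
t 16.45 tcp [ 0.5127  0.0361 -0.0106] yaw 52.5 F [0.2 0.5 0.5] w 0.043
 need now-axes [ 0.0097  0.003  -0.0047] after-turn axes [ 0.0097  0.0031 -0.0046] turn [-0.29  0.49 -0.46] joints [-0.5   0.34  0.39  1.97 -0.17  0.87  0.89]
```

View pics/s18.png

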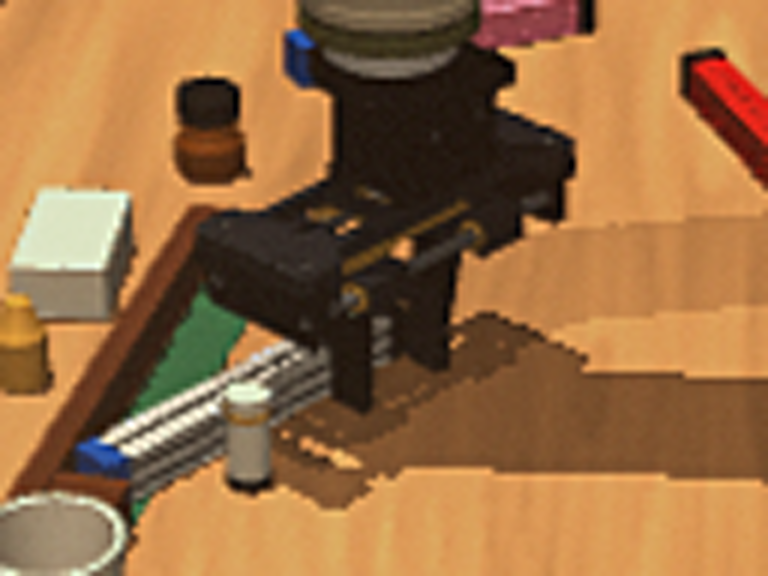

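Call:
{"method": "step_arm", "body": {
  "targets": [
    [[0,0.004,0.008,-0.003,0,0,0],[0,0.004,0.008,0,0,0,0],[0,0,0.008,0,0,0,-2.5],[0,0,0.008,0,0,0,-2.9],[0,0,0.008,0,0,0,-2.9]]
  ]
}}

```text
time: 17.12
tcp_pos: [0.5533, 0.0191, -0.0061]
orientation: [-0.001, 0.861, 0.508, -0.004]
force: [-0.5, -0.0, -0.5]
gripper_width: 0.0438
```

```bash
python3 -c "
from h import *
need([.521,.042,-.006],82.5)
w=ctrl.grab_frame('side');show('s19',w,(170,150,298,246),6)
w=ctrl.grab_frame('top');rail(w,(165,120,265,190))
show('t19',w,(150,90,340,230),4)"
```

```text
t 17.12 tcp [ 0.5533  0.0191 -0.0061] yaw 61.1 F [-0.5 -0.  -0.5] w 0.044
 need now-axes [ 0.0045 -0.0394  0.0001] after-turn axes [ 0.0185 -0.035  -0.0001] turn [ -0.41   0.29 -21.38] joints [-0.43  0.41  0.36  1.87 -0.18  0.9   1.09]
blue 38 [183.4 130.1] [0.6388 0.1393] bay [-0.0139  0.0958]
light 2075 [221.9 151.2] c [0.5839 0.0392] bay [-0.0552 -0.0106] size [111.6 183.9] yaw 174.1
light 190 [247.3 143. ] c [ 0.6053 -0.0265] bay [-0.0254 -0.0729] size [122.9  13. ] yaw 178.6
light 90 [190.5 133.4] c [0.63   0.1208] bay [-0.0201  0.0763] size [27.9 24.5] yaw 95.7
light 133 [196.8 149.9] c [0.5869 0.1041] bay [-0.0607  0.0542] size [26.6 88.9] yaw 172.9
```

View pics/s19.png

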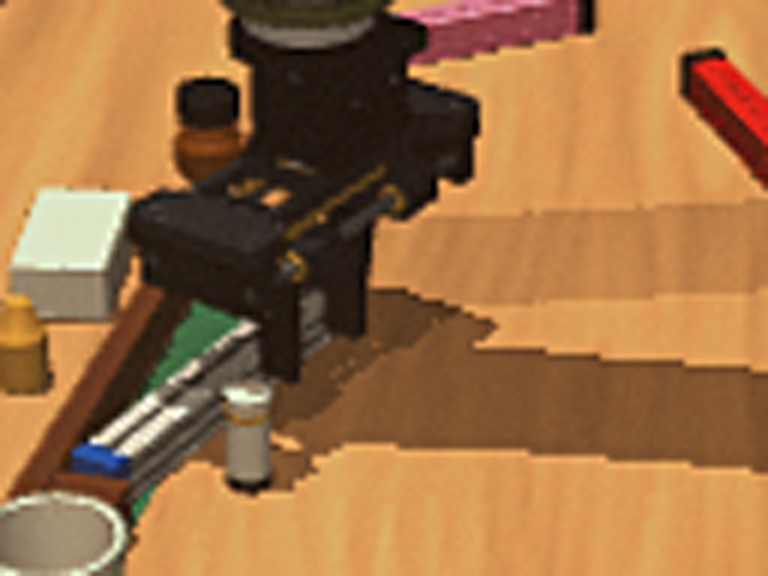

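View pics/t19.png

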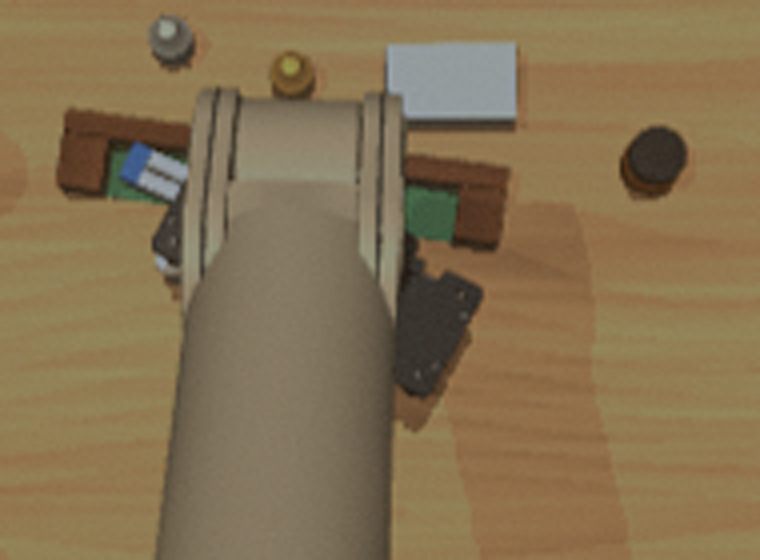

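Call:
{"method": "step_arm", "body": {
  "targets": [
    [[0,0,0.008,0,0,0,-2.9],[0,0,0.008,0,0,0,-2.9],[0,0,0.008,0,0,0,-2.9]]
  ]
}}

```text
time: 17.6
tcp_pos: [0.5754, 0.0086, -0.0058]
orientation: [-0.002, 0.82, 0.572, -0.004]
force: [-2.0, -0.3, -1.0]
gripper_width: 0.0435
```

```bash
python3 -c "
from h import *
need([*tow([-.034,-.06]),-.006],82.5)
print(tobay(ctrl.sense()['tcp_pos']))
w=ctrl.grab_frame('side');show('s20',w,(170,150,298,246),6)
w=ctrl.grab_frame('top');rail(w,(165,120,200,148))
show('t20',w,(150,90,340,230),4)"
```

```text
t 17.6 tcp [ 0.5754  0.0086 -0.0058] yaw 69.8 F [-2.  -0.3 -1. ] w 0.044
 need now-axes [-0.0118  0.0289  0.0001] after-turn axes [-0.0179  0.0255  0.0002] turn [ -0.45   0.25 -12.75] joints [-0.37  0.45  0.34  1.81 -0.18  0.92  1.26]
[-0.05955304 -0.04210823]
blue 33 [182.7 129.8] [0.6393 0.1411] bay [-0.0136  0.0977]
light 92 [190.6 132. ] c [0.6338 0.1206] bay [-0.0164  0.0766] size [29.  24.1] yaw 88.0
```

View pics/s20.png

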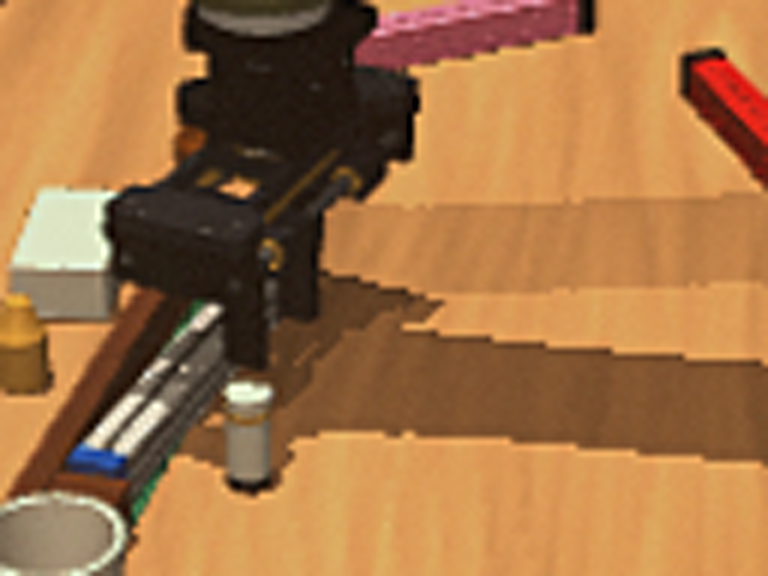

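View pics/t20.png

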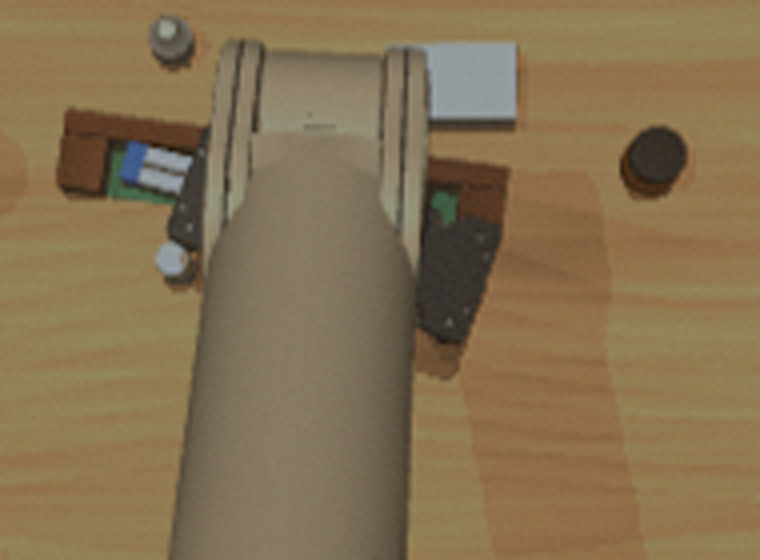

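Call:
{"method": "step_arm", "body": {
  "targets": [
    [[0,0,0.007,0,0,0,-3],[0,0,0.006,0,0,0,-3.2],[0,0,0.006,0,0,0,-3.2],[0,0,0.003,0,0,0,-2]]
  ]
}}

```text
time: 18.2
tcp_pos: [0.5959, 0.0026, -0.0057]
orientation: [-0.002, 0.761, 0.649, -0.004]
force: [-2.0, -0.7, 1.7]
gripper_width: 0.0438
```

```bash
python3 -c "
from h import *
need([*tow([-.034,-.06]),-.006],82.5)
print(tobay(ctrl.sense()['tcp_pos']))
w=ctrl.grab_frame('side');show('s21',w,(170,150,298,246),6)
w=ctrl.grab_frame('top');rail(w,(165,120,200,148))
show('t21',w,(150,90,340,230),4)"
```

```text
t 18.2 tcp [ 0.5959  0.0026 -0.0057] yaw 81.0 F [-2.  -0.7  1.7] w 0.044
 need now-axes [-0.0146  0.0049  0.0003] after-turn axes [-0.0147  0.0045  0.0003] turn [-0.54  0.21 -1.54] joints [-0.32  0.48  0.3   1.75 -0.17  0.94  1.46]
[-0.03852091 -0.04530789]
blue 36 [182.  129.6] [0.6398 0.143 ] bay [-0.0133  0.0996]
light 47 [190.9 128.1] c [0.6438 0.12  ] bay [-0.0064  0.0773] size [30.8 10. ] yaw 84.0
light 51 [190.3 133.5] c [0.6299 0.1213] bay [-0.0203  0.0768] size [30.9 10.9] yaw 85.8
```

View pics/s21.png

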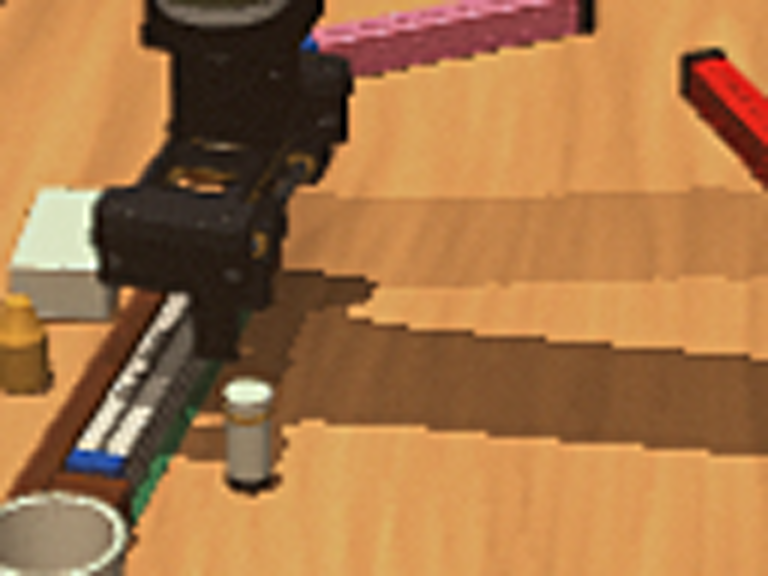

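View pics/t21.png

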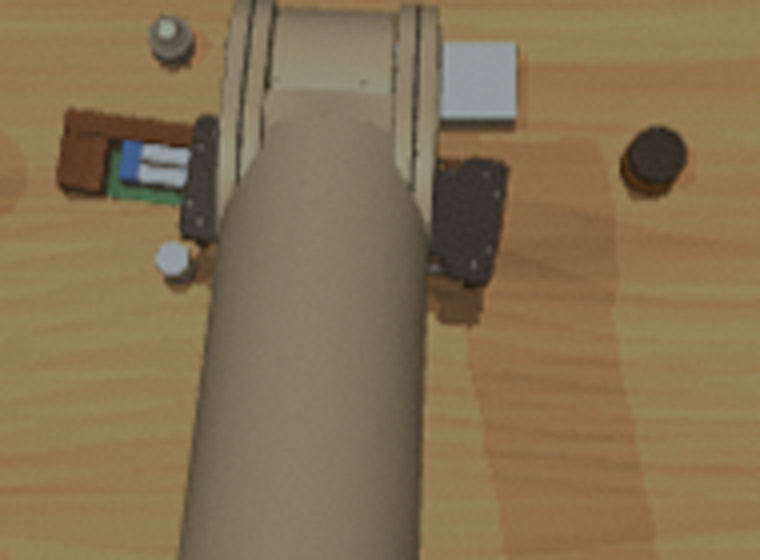

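Call:
{"method": "step_arm", "body": {
  "targets": [
    [[0,0,0.0025,0,0,0,-1.5],[0,0,0.0025,0,0,0,0]]
  ]
}}

```text
time: 18.55
tcp_pos: [0.5976, 0.0024, -0.0062]
orientation: [-0.005, 0.752, 0.659, -0.007]
force: [-16.7, 1.2, 10.4]
gripper_width: 0.0436
```

```bash
python3 -c "
from h import *
need([*tow([-.034,-.06]),-.006],82.5)
print(tobay(ctrl.sense()['tcp_pos']))"
```

```text
t 18.55 tcp [ 0.5976  0.0024 -0.0062] yaw 82.5 F [-16.7   1.2  10.4] w 0.044
 need now-axes [-0.0147  0.0028 -0.0002] after-turn axes [-0.0147  0.0028 -0.0002] turn [-0.93  0.21 -0.03] joints [-0.31  0.49  0.29  1.74 -0.16  0.95  1.48]
[-0.03680763 -0.04529366]
```

The force has risen to 17 N against the fence, so the rail is seated. I'll back off and look.

Call:
{"method": "step_arm", "body": {
  "targets": [
    [[0,0,-0.004,0,0,0,0],[0,0,-0.02,0,0,0,0],[0,0,-0.02,-0.03,0,0,0],[0,0,-0.04,-0.05,0,0,0],[0,-0.05,-0.06,-0.05,0,0,0]]
  ]
}}

```text
time: 19.18
tcp_pos: [0.4718, -0.0121, 0.1093]
orientation: [-0.004, 0.751, 0.661, -0.006]
force: [0.2, -1.3, 1.0]
gripper_width: 0.0437
```

Call:
{"method": "step_arm", "body": {
  "targets": [
    [[0,-0.06,-0.03,0,0,0,0],[0,-0.06,0,0,0,0,0],[0,-0.05,0,0,0,0,0],[0,0,0,0,0,0,0]]
  ]
}}

```text
time: 19.68
tcp_pos: [0.422, -0.1797, 0.1149]
orientation: [-0.0, 0.751, 0.66, -0.0]
force: [0.3, -0.9, 0.1]
gripper_width: 0.0436
```

```bash
python3 -c "
from h import *
need([.4,-.2,.1],82.5)
w=ctrl.grab_frame('top');rail(w,(165,115,280,158))
for a,c,m in blobs(w,(0,0,0),(179,255,62),(245,130,275,152)): P=line(w,m,.026);print('dark',a,c.round(1),tobay(P.mean(0)))
show('t22',w,(150,90,340,230),4)
w=ctrl.grab_frame('side');show('s22',w,(130,140,258,236),6)"
```

```text
t 19.68 tcp [ 0.422  -0.1797  0.1149] yaw 82.7 F [ 0.3 -0.9  0.1] w 0.044
 need now-axes [-0.0229 -0.0193  0.0149] after-turn axes [-0.023  -0.0192  0.0149] turn [-0.02  0.    0.16] joints [-0.2   0.02  0.51  2.02 -0.01  1.11  1.76]
blue 33 [181.8 129.4] [0.6404 0.1434] bay [-0.0128  0.1   ]
light 163 [262.2 117. ] c [ 0.6736 -0.0652] bay [ 0.0474 -0.1023] size [10.5 83.4] yaw 90.2
light 564 [218.1 134.5] c [0.6274 0.0494] bay [-0.0134  0.0052] size [175.1  24.9] yaw 82.5
light 56 [192.5 153.7] c [0.577  0.1152] bay [-0.072   0.0638] size [18.3 18.1] yaw 30.8
dark 76 [254.9 139.9] [-0.01479433 -0.09149329]
dark 13 [267.7 150.3] [-0.03732826 -0.12777223]
```

View pics/t22.png

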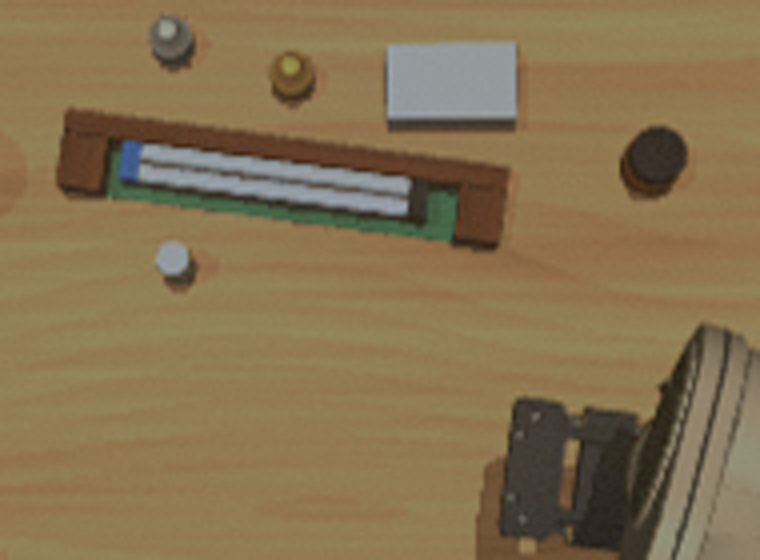

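View pics/s22.png

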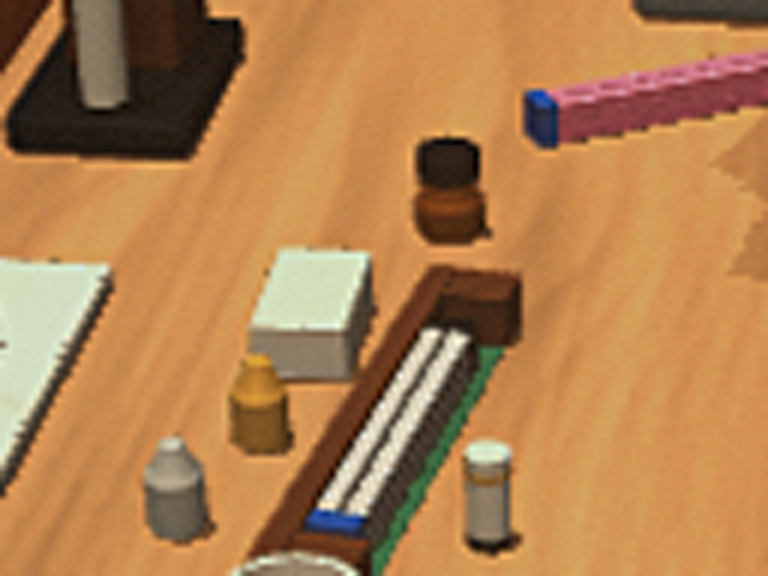

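The rail lies flat along the fence between the blocks. Its yaw of 82.5° matches the bay's, its centre is at bay x ≈ −13 mm, y ≈ +5 mm, and the bystanders are where they were. The arm is clear, so I'm handing in.

```bash
python3 -c "
from h import *
w=ctrl.grab_frame('top')
for n,uv in [('jar',(313,130)),('obj0',(223,108)),('obj1',(193,100)),('box',(263,110)),('cup',(131,130)),('torch',(127,234))]:
    a=np.load('top0.npz')['pixels'];u,v=uv;print(n,np.abs(a[v-14:v+14,u-14:u+14].astype(int)-w['pixels'][v-14:v+14,u-14:u+14]).mean().round(1))
s=ctrl.sense();print(s['time'],s['force'].round(1));ctrl.sign_off()"
```

```text
jar 2.6
obj0 2.9
obj1 2.7
box 2.8
cup 2.6
torch 2.7
19.825 [-0.2  0.5 -1. ]
the job is handed in; nothing more can be done
```

The rail is parked in its bay, and I handed the job in at 19.8 s. `ctrl.sign_off()` gives no verdict, so this rests on my own last checks.

**What I did:** I pushed the rail sideways with the open fingers and turned it to about 30° to the bay. I then pushed its black end with the shut fingers until the blue end was behind the post. Last, I swung the black end round until the rail seated on the fence, with about 17 N of force.

**Last checks:**
- **Rail angle:** it lies at 82.5°, the same as the bay's measured 82.5°.
- **Distance from the fence:** the middle of the rail is at bay x ≈ −13 mm and the blue cap at −12.8 mm. The black cap measured −14.8 mm, but shadow along the fence was mixed into that reading. All are inside the −18 to −8 mm limits.
- **Between the blocks:** the rail's centre is at bay y ≈ +5 mm, so its ends are at about +105 and −95 mm.
- **Bystanders:** the top view shows no change around any of the six between the first and last pictures.
- **Robot:** the arm was clear of everything, with wrist force about zero.

**What disagreed:** the real fingertips sit about 19 mm higher than the reported TCP. Because of this, my first two pushes passed over the rail without touching it. I worked with TCP heights of about −6 to −11 mm after that.

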